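# Fetch the fallen star wheel from behind the sliding machine guard

## Robot

A 7-joint arm with a two-finger parallel gripper is mounted at the origin on the work surface. World frame = base frame: x ahead of the robot, y to its left, z up, the work surface at z = 0. Lengths are in m, angles in rad, forces in N, time in s.
With the tool pointing down it reaches from about 0.4 to 0.85 m from the base axis. Payload 10.4 kg.
Tool frame: the origin (TCP) lies on the front face of the gripper's body, between the roots of the fingers; the fingertips stand 70 mm ahead of it and the grasp point (between the pads) lies 51 mm ahead of it (grasp_offset is the distance from the TCP to the grasp point, in m); z points along the fingers, y is the direction in which the jaws open and shut (so a half turn about z gives the same grasp; the last joint's range is limited). The gripper opens to 87 mm and grips with 3 to 60 N. Pads are 19 mm wide; open, the fingers measure 117 mm over their backs; the gripper's body (75 mm by 190 mm) begins 51 mm behind the grasp point.
Start: joints at [1.101, 0.332, -0.065, 1.46, 0.022, 1.35, -0.088], TCP at [0.27, -0.564, 0.292] pointing down, gripper open.
Joint ranges: [-2.6, 2.6], [-0.5, 2.12], [-1.47, 1.34], [0.16, 2.42], [-1.27, 4.41], [0.06, 2.06], [-2.6, 2.6]. Speed limits (rad/s): [2.22, 2.22, 2.79, 2.79, 3.14, 3.14, 3.14].

## Interface

Orientations are given as a unit quaternion [x, y, z, w].
In Python, from bench import * gives the robot as it stands. The module is installed in compiled form; this text tells all that it offers.
- The arm moves only by the tool arm_command, never from a script. Its argument "commands" is a list of rows, each a list of 3 entries, a list of its own where there are three numbers: the opening in per cent of the stroke, from 0 (shut) to 100 (fully open), then the shift along the tool's x, y, z in m, then the turn, a rotation vector about the tool's x, y, z in rad. A call has exactly 10 rows; each row is the pose to reach, as a shift and turn from the pose commanded when the call began, along the tool's axes at that moment; what a row does not reach only later rows make up. A row lasts 1/12 s, in which the tool goes at most 41.7 mm and 7.16 degrees, less where a joint would pass 70% of its speed; a pose out of reach is approached as far as the arm can. A call with a gripper value outside its range is refused whole. The fingers move at their own pace and stop on an object; "squeeze" is the grip in N (left out, the last holds). Time passes only in rows, so rows that repeat a pose let the fingers close, or fill a call up. It gives the time, the measured TCP pose, the force and the opening at its end, in the units of the state.
- read_state(): the state, without advancing time (a new reading comes with each control period).
- camera(name): name is "scene" or "top"; returns a dict with "pixels" (420x560x3 uint8, red, green, blue), "fx", "fy", "cx", "cy" (pixels), "rvec" (rotation vector, rad) and "tvec" (3), from world to camera coordinates, as OpenCV has them. Camera axes: x right, y down, z forward; pixel columns grow to the right and rows downward; lengths in m; the calibration is good to about 2 mm. A picture is of the moment at which its call begins. There is no depth.
- close_job(): hands the job in, once; it reports no verdict.
The state is a dict: "time": time; "joint_positions": joint angles; "joint_vel": joint speeds; "joint_torque": joint torques, N m; "ee_pos": TCP position; "eef_rot": TCP orientation; "ft_force": force on the tool from outside, world axes, zero at the start; "torque": the same for the moment, N m; "width": finger opening in m.
Only numpy, scipy, OpenCV 4.12 (cv2) and the standard library are available. Lean on these libraries where they do the work, as an engineer would, in place of code of your own. Each camera call takes 0.05 s, during which the arm holds its last target.

## Task

Raise the machine's sliding guard by its black handle nearly to the top, and use the red-handled hook to drag the white star wheel out along the table from behind the guard, without putting the gripper on the wheel until it is wholly out in front. Then set the wheel gently down flat in the blue tray, leave the hook lying flat on the table outside the guard, and push the guard fully shut. Leave the three white bottles and the black coupling standing where they are.

Things in the scene. Friction and masses are not known exactly. Their poses are not given: they have to be found in the camera images.
- guard: Fixed enclosure of black posts, clear side panes and a roof of steel bars. Origin on the table, mid sash plane; x points inward from the opening (front faces its own -x, roughly world -y), y along the opening, z up. Opening 300 mm wide between two guide posts 30 mm deep (x), 20 mm wide, 250 mm tall, centred at y = +-160 mm. Side panes at y = +-160 mm, inside.
- guard_roof (a point): Middle of the roof, 168 mm above the table. Roof bars lie at heights 162 to 176 mm, from 18 to 221 mm behind the sash plane, gaps about 43 mm: no way in from above. Behind, from 225 mm, stands a yellow drive housing 100 mm high; its motor is 222 mm tall, at guard x = 325, y = -75 mm. Axes like the guard's.
- sash (a joint): Height of the sliding guard in m: 0 fully shut, 0.13 fully up. It runs straight up and down between the guide posts and stays where it is left by friction: about 11 N to raise, 3 N to push down, 1 to 2 N more when fast. Clear pane in a yellow frame, 292 mm wide, 12 mm thick, from 4 to 165 mm above the table when shut. It starts 0 to 30 mm up.
- sash_handle (a point): Centre of the sash's black handle: a round bar 14 mm in diameter, 110 mm long along the guard's y, 50 mm in front of the sash plane (44 mm before the yellow frame), on two 8 mm wide stalks 50 mm either side of its middle. 150 mm above the table when shut, 280 mm fully up; the sash's top edge is 15 mm higher. Axes like the guard's.
- wheel: White plastic star wheel with six lobes lying flat, 90 mm over the lobes, 14 mm thick, with an upright orange round hub 34 mm in diameter whose top is 55 mm above the underside. Origin at the centre of the underside, z up. 0.15 to 0.3 kg. At the start it lies inside the enclosure, 60 to 95 mm behind the sash plane.
- hook: Hook tool lying flat on the table. Origin under the middle of its red handle; the handle is a block 110 mm long (x), 22 mm wide (y), 34 mm high. From the handle's +x end a steel rod 8 mm in diameter, centred 20 mm above the underside, runs along +x to x = 235 mm, where it bends square to the tool's +y for 45 mm, staying level. About 0.16 kg, its centre of mass about 20 mm forward of the origin.
- hook_corner (a point): The bend of the hook: the centre of the rod at x = 235 mm, y = 0, 20 mm above the tool's underside. Axes like the hook's.
- tray: Fixed blue open tray, 130 x 130 mm outside, walls 4 mm thick and 30 mm high. Origin under its centre.
- tray_in (a point): Centre of the tray's inner floor, 4 mm above the table.
- bottle_in: White bottle 42 mm in diameter, 110 mm tall, standing inside the enclosure near the wheel on the guard's +y side. Origin under its centre. Not to be disturbed.
- bottle_near: Another such bottle, standing in front of the guard near its +y post. Not to be disturbed.
- bottle_side: Another such bottle, standing at the right side of the table. Not to be disturbed.
- coupling: Black round coupling 60 mm in diameter, 60 mm tall, standing in front of the guard beyond its -y post. Origin under its centre. Not to be disturbed.
Mind the look-alikes: they are no part of the job. What is shaped like the wheel but brown or purple is not meant.

How it is judged:
By the outcome, as a careful person would: the job done as asked, in the order asked, and still so for the second after the job is handed in, with the robot touching nothing.
It also fails if it takes over 72 s, if anything falls off the work surface, if the arm or the gripper's body presses on something with over 40 N, if the wrist force passes 120 N, or if a joint passes its speed limit or range.

## Working session

There is one attempt and no reset: what is moved stays moved. The work goes in short steps, Python scripts to look and compute and a tool call to move; the robot and the scene stay as the last step left them, time stands still between calls to the robot, and variables do not carry over. Pictures are saved under pics/ and viewed, and the job is handed in when it is done.

Besides the shell and the picture viewer there is one more tool, called after "Call:" as name(argument=value, ...), one argument or row to a line, values as JSON. arm_command: Moves the arm, as the interface text tells. Its arguments: {"type":"object","properties":{"commands":{"type":"array","items":{"type":"array"}},"squeeze":{"type":"number"}},"required":["commands"]}

```bash
mkdir -p pics; cat > h.py <<'E'
from bench import *
import numpy as np, cv2
from scipy.spatial.transform import Rotation as R
def snap(name,fn):
    c=camera(name); cv2.imwrite(fn,c["pixels"][:,:,::-1]); 
    np.savez(fn+".npz",**c); return c
def load(fn): return dict(np.load(fn+".npz"))
def proj(c,P):
    K=np.array([[c["fx"],0,c["cx"]],[0,c["fy"],c["cy"]],[0,0,1]],float)
    return cv2.projectPoints(np.array(P,float).reshape(-1,1,3),c["rvec"],c["tvec"],K,None)[0].reshape(-1,2)
def ray(c,u,v,z):
    Rm=cv2.Rodrigues(c["rvec"])[0]; o=-Rm.T@np.ravel(c["tvec"])
    d=Rm.T@np.array([(u-c["cx"])/c["fx"],(v-c["cy"])/c["fy"],1.])
    return o+d*(z-o[2])/d[2]
E
python3 - <<'E'
from h import *
for n in("scene","top"):
    c=snap(n,f"pics/{n}0.png"); print(n,c["fx"],c["cx"],c["cy"],c["rvec"],c["tvec"])
s=read_state(); print({k:np.round(v,3) for k,v in s.items()})
E
```

```text
scene 440.1625602255266 281.1901757679729 209.79013604022555 [ 1.24548292  2.04971318 -1.0708196 ] [ 0.27639857 -0.14767209  1.73144989]
top 522.877341662782 275.1452548122722 215.30679221794887 [ 2.20682172 -2.1416308   0.14349922] [-0.0732792   0.51236322  1.30165553]
{'time': np.float64(0.1), 'joint_positions': array([ 1.101,  0.333, -0.065,  1.461,  0.022,  1.35 , -0.089]), 'joint_vel': array([-0.   , -0.002,  0.   , -0.002, -0.   ,  0.   ,  0.001]), 'joint_torque': array([ 1.0000e-03, -6.2455e+01,  2.4000e-02, -3.9072e+01, -6.1000e-02,
        3.7000e-02,  0.0000e+00]), 'ee_pos': array([ 0.27 , -0.563,  0.292]), 'eef_rot': array([ 0.975,  0.222, -0.   , -0.001]), 'ft_force': array([0.286, 0.896, 1.494]), 'torque': array([ 0.014, -0.01 ,  0.021]), 'width': np.float64(0.087)}
```

View pics/scene0.png

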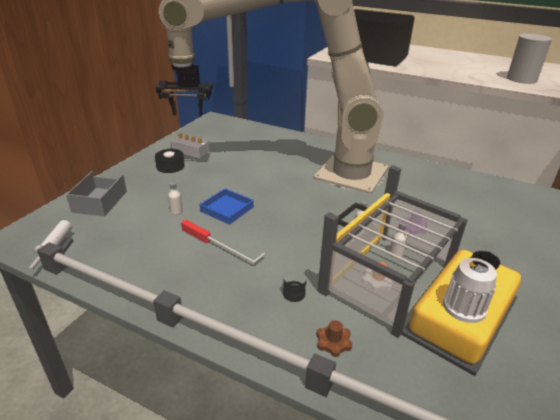

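View pics/top0.png

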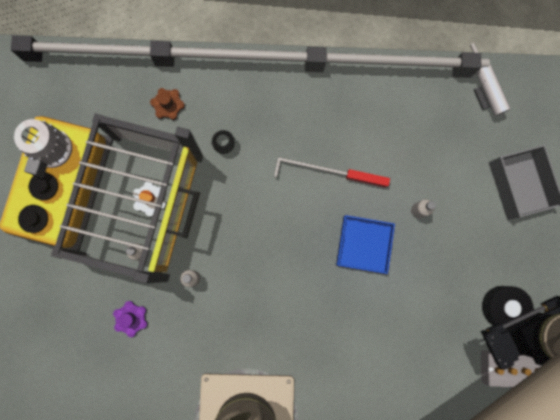

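```bash
python3 - <<'E'
from h import *
a=cv2.imread("pics/top0.png"); 
cv2.imwrite("pics/t_g.png",cv2.resize(a[90:300,0:250],None,fx=3.1,fy=2.8*3.1/2.8,interpolation=cv2.INTER_CUBIC)[:600*2][:,:])
im=cv2.resize(a[100:300,60:260],(600,600),interpolation=cv2.INTER_CUBIC);cv2.imwrite("pics/t_g.png",im)
im=cv2.resize(a[140:290,260:450],(760,600),interpolation=cv2.INTER_CUBIC);cv2.imwrite("pics/t_h.png",im)
b=cv2.imread("pics/scene0.png")
im=cv2.resize(b[160:340,300:500],(666,600),interpolation=cv2.INTER_CUBIC);cv2.imwrite("pics/s_g.png",im)
E
```

```text
(no output)
```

View pics/t_g.png

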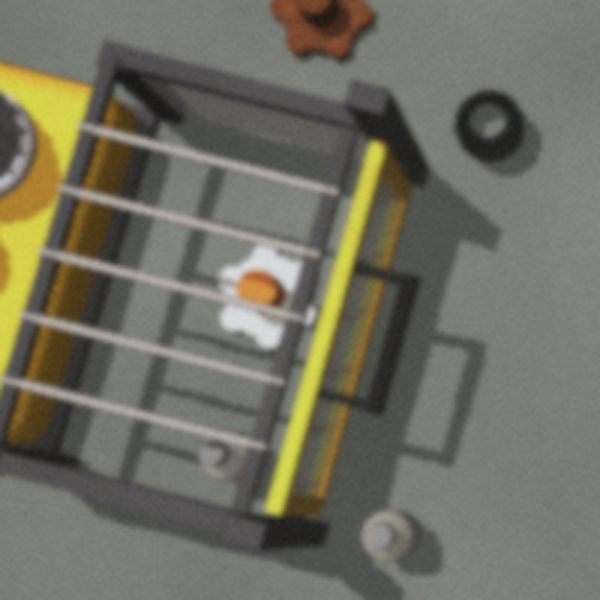

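View pics/t_h.png

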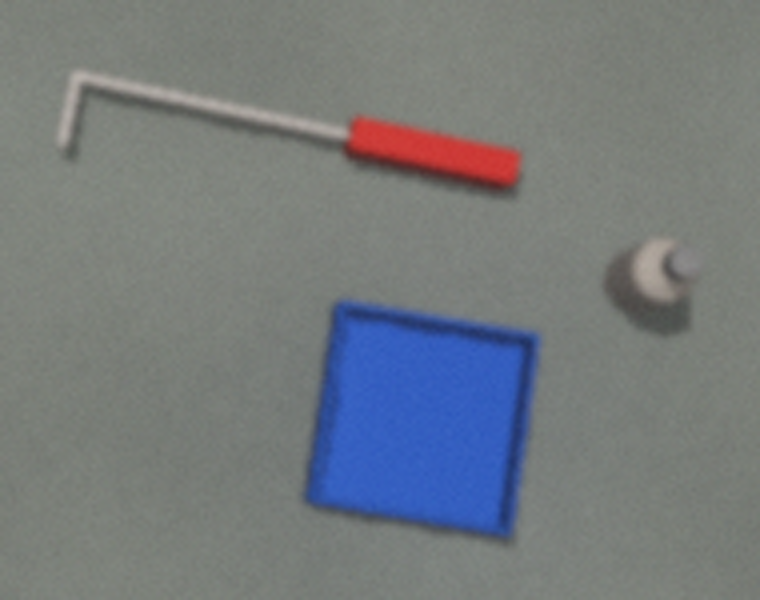

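View pics/s_g.png

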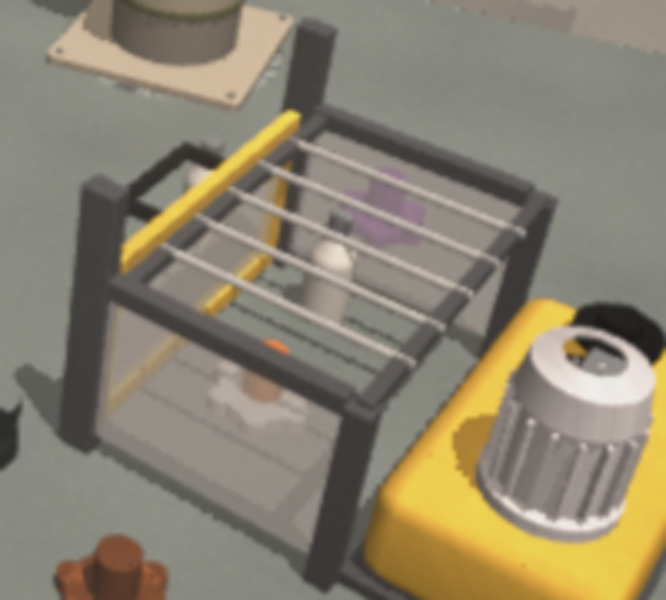

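```bash
cat > fit.py <<'E'
from h import *
from scipy.optimize import least_squares
T=load("pics/top0.png");S=load("pics/scene0.png")
def g2w(p,P):
    x,y,a=p[:3]; P=np.atleast_2d(P).astype(float); c,s=np.cos(a),np.sin(a)
    return np.c_[x+c*P[:,0]-s*P[:,1],y+s*P[:,0]+c*P[:,1],P[:,2]]
t=lambda u,v:(60+u/3,100+v/3)
q=lambda u,v:(300+u/3.333,160+v/3.333)
obs=[]
def add(c,uv,P,s=0):obs.append((c,uv,P,s))
add(T,t(380,140),(0,-.146,.165),1);add(T,t(275,515),(0,.146,.165),1)
add(T,t(414,277),(-.05,-.055,.157),1);add(T,t(381,410),(-.05,.055,.157),1)
add(S,q(297,113),(0,.146,.165),1);add(S,q(124,255),(0,-.146,.165),1)
add(S,q(105,186),(0,-.16,.25));add(S,q(319,27),(0,.16,.25))
add(T,t(366,95),(0,-.16,.25))
def res(p):
    r=[]
    for c,uv,P,s in obs:
        P=np.array(P,float);P[2]+=s*p[3]
        r+=list(proj(c,g2w(p,P))[0]-uv)
    return np.array(r)
if __name__=="__main__":
    for n,c in(("T",T),("S",S)):
        Rm=cv2.Rodrigues(c["rvec"])[0]; print(n,-Rm.T@c["tvec"])
    f=least_squares(res,[.5,.3,1.3,.01],loss="soft_l1");print(f.x.round(4),f.fun.reshape(-1,2).round(1).tolist())
    p=f.x; np.save("g.npy",p)
    for c,n in((T,"top"),(S,"scene")):
        im=cv2.imread(f"pics/{n}0.png");im=cv2.resize(im,None,fx=4,fy=4,interpolation=cv2.INTER_CUBIC)
        def L(A,B,col=(0,0,255)):
            a,b=(proj(c,g2w(p,[A,B]))*4+2).astype(int);cv2.line(im,tuple(map(int,a)),tuple(map(int,b)),col,1)
        for y in(-.16,.16):
            for dx in(-.015,.015):
                for dy in(-.01,.01):L((dx,y+dy,0),(dx,y+dy,.25))
        s=p[3]
        L((0,-.146,.165+s),(0,.146,.165+s),(255,0,0));L((0,-.146,.004+s),(0,.146,.004+s),(255,0,0))
        L((-.05,-.055,.15+s),(-.05,.055,.15+s),(255,0,255))
        if n=="top": o=im[400:1150,240:1000]
        else: o=im[600:1350,1200:2000]
        cv2.imwrite(f"pics/ov_{n}.png",cv2.resize(o,None,fx=.78,fy=.78))
    w=lambda c,uv,z:ray(c,*uv,z).round(4)
    print("wheel top hub",w(T,t(258,288),.055))
    h=lambda u,v:(260+u/4,140+v/4)
    print("hook corner",w(T,h(79,77),.02),"tip",w(T,h(64,148),.02),"handle ends",w(T,h(350,135),.03),w(T,h(515,170),.034))
    for k in[(338,305),(535,337),(510,535),(308,500)]:print("tray",w(T,h(*k),.03))
    print("bottle side",w(T,h(685,263),.11),"bn",w(T,t(383,535),.11),"bi",w(T,t(212,455),.11),"coup",w(T,t(490,122),.06))
E
python3 fit.py
```

```text
T [ 0.36712508 -0.03180272  1.35144396]
S [1.48831647 0.41877258 0.840039  ]
[0.5073 0.1865 1.3481 0.0038] [[-0.6, 0.6], [-0.6, -0.7], [-1.0, -1.2], [-2.8, 0.8], [-1.3, -1.1], [-5.5, 2.6], [-0.2, -1.1], [-1.0, -1.5], [0.3, 0.4]]
wheel top hub [0.5498 0.2657 0.055 ]
hook corner [ 0.662  -0.0658  0.02  ] tip [ 0.6149 -0.0574  0.02  ] handle ends [ 0.6276 -0.241   0.03  ] [ 0.6076 -0.3468  0.034 ]
tray [ 0.5173 -0.2348  0.03  ]
tray [ 0.5007 -0.3611  0.03  ]
tray [ 0.3747 -0.3457  0.03  ]
tray [ 0.393  -0.2176  0.03  ]
bottle side [ 0.5403 -0.4319  0.11  ] bn [0.35   0.1449 0.11  ] bi [0.4085 0.2816 0.11  ] coup [0.6959 0.0787 0.06  ]
```

View pics/ov_top.png

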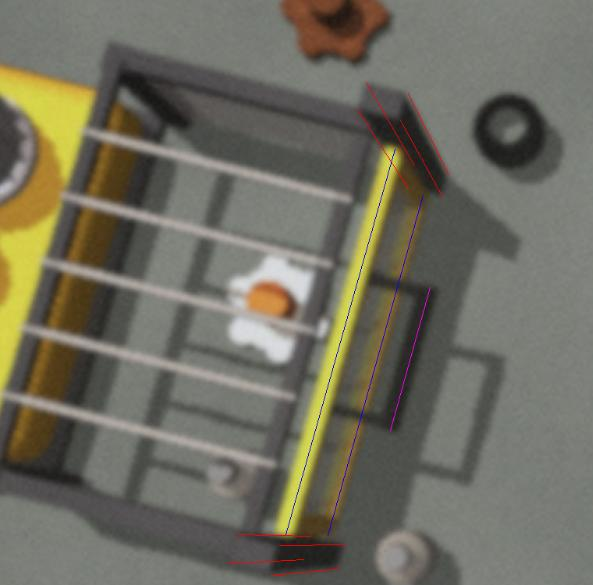

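View pics/ov_scene.png

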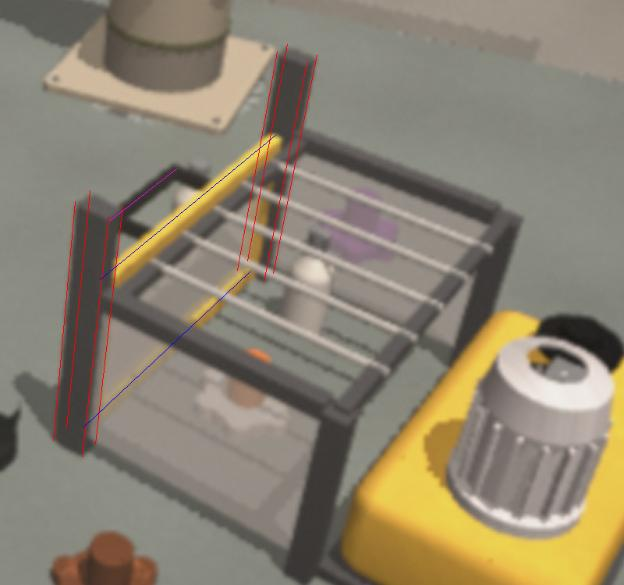

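```bash
python3 - <<'E'
import re
s=open('fit.py').read()
s=s.replace("add(S,q(297,113),(0,.146,.165),1);add(S,q(124,255),(0,-.146,.165),1)","add(S,q(297,117),(0,.146,.165),1)\nadd(S,q(130,197),(-.05,-.055,.15),1);add(S,q(190,148),(-.05,.055,.15),1)")
open('fit.py','w').write(s)
E
python3 fit.py | sed -n 3p
python3 - <<'E'
import cv2
a=cv2.imread("pics/top0.png");cv2.imwrite("pics/z1.png",cv2.resize(a[120:280,130:230],None,fx=6,fy=6,interpolation=cv2.INTER_CUBIC)[:600*2])
a=cv2.imread("pics/scene0.png")
x=cv2.resize(a[160:260,315:405],None,fx=6,fy=6,interpolation=cv2.INTER_CUBIC);cv2.imwrite("pics/z2.png",x)
a=cv2.imread("pics/top0.png");cv2.imwrite("pics/z1.png",cv2.resize(a[125:225,150:230],None,fx=6,fy=6,interpolation=cv2.INTER_CUBIC))
cv2.imwrite("pics/z3.png",cv2.resize(a[200:300,110:210],None,fx=6,fy=6,interpolation=cv2.INTER_CUBIC))
E
```

```text
[0.5076 0.1873 1.3427 0.0015] [[-0.5, 0.8], [-1.0, -1.0], [-1.1, -1.1], [-3.2, 0.8], [-1.0, -1.4], [-4.2, 2.1], [-0.6, 0.1], [-0.2, -1.1], [-0.5, -1.3], [0.3, 0.4]]
```

View pics/z1.png

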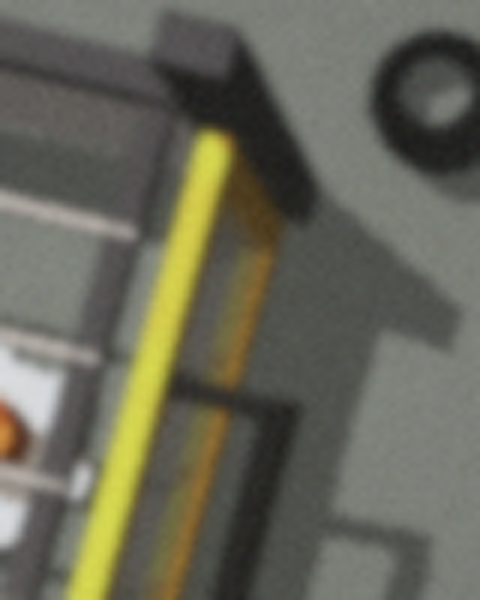

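View pics/z2.png

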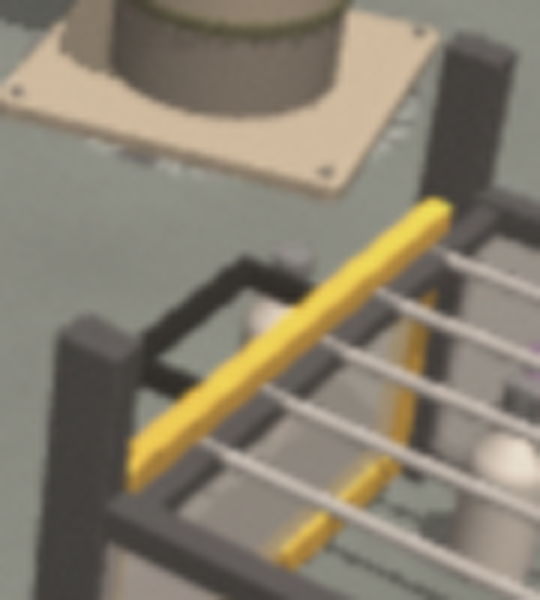

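View pics/z3.png

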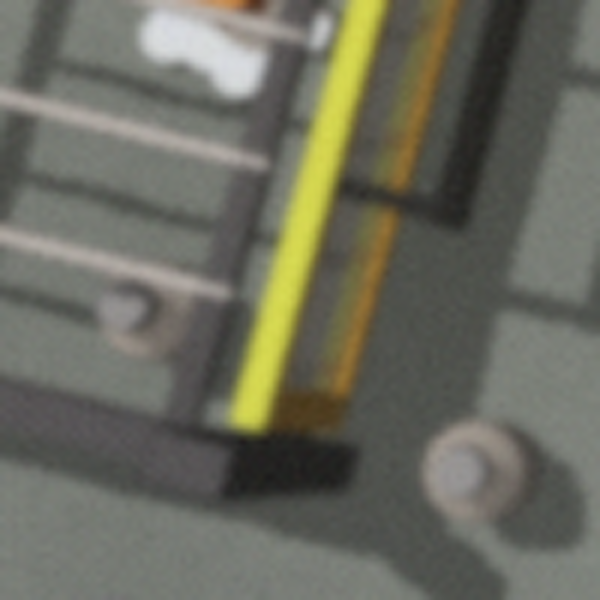

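```bash
python3 - <<'E'
s=open('fit.py').read()
i=s.index("add(T,t(380"); j=s.index("def res")
s=s[:i]+'''A=lambda u,v:(150+u/6,125+v/6)
B=lambda u,v:(110+u/6,200+v/6)
C=lambda u,v:(315+u/6,160+v/6)
add(T,A(198,45),(0,-.16,.25));add(T,A(315,190),(-.015,-.17,0));add(T,A(300,218),(-.015,-.15,0))
add(T,A(283,405),(-.05,-.053,.15),1);add(T,A(217,133),(0,-.146,.165),1)
add(T,B(250,430),(0,.146,.165),1);add(T,B(355,450),(-.015,.15,0));add(T,B(350,490),(-.015,.17,0))
add(T,B(233,438),(-.015,.15,.25));add(T,B(222,497),(-.015,.17,.25));add(T,B(452,215),(-.05,.053,.15),1)
add(S,C(97,340),(0,-.16,.25));add(S,C(480,48),(0,.16,.25));add(S,C(437,207),(0,.146,.165),1);add(S,C(245,263),(-.05,.055,.155),1)
'''+s[j:]
open('fit.py','w').write(s)
E
python3 fit.py | sed -n 3p
```

```text
[ 5.0830e-01  1.8710e-01  1.3495e+00 -1.2000e-03] [[-1.1, -0.9], [0.6, -1.6], [1.1, 0.9], [0.0, -0.2], [-0.1, 0.2], [-0.3, -1.2], [1.1, -1.2], [-0.2, -0.2], [0.2, 1.0], [-0.6, 0.5], [-0.4, 0.7], [0.3, -1.6], [-0.3, -1.2], [-0.2, -0.0], [0.3, 0.1]]
```

View pics/ov_top.png

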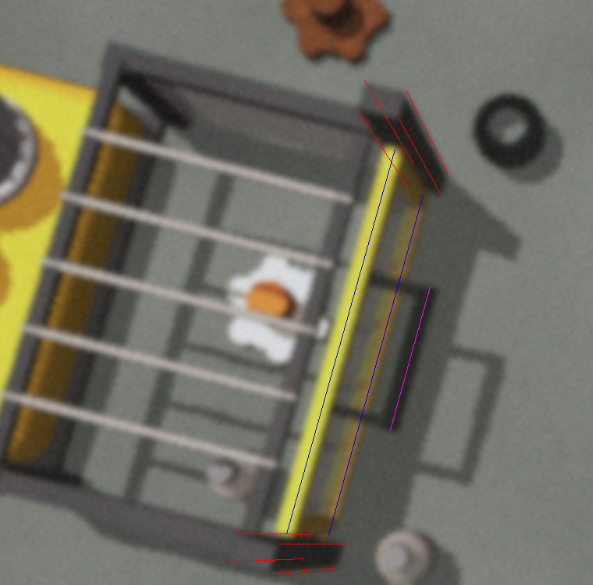

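View pics/ov_scene.png

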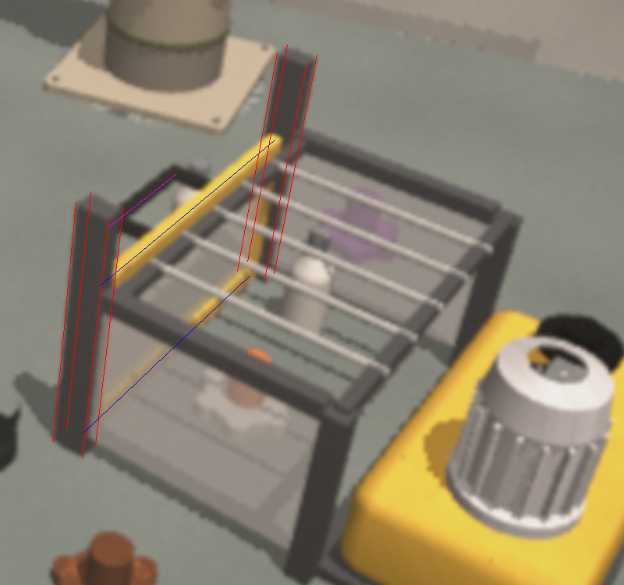

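```bash
cat > plan.py <<'E'
from h import *
import sys
# usage: plan.py x y z yawdeg(tool y dir)  -> shift in tool axes, rotvec
def plan(x,y,z,yaw):
    s=read_state();p=np.array(s["ee_pos"]);Rm=R.from_quat(s["eef_rot"])
    a=np.radians(yaw);Y=np.array([np.cos(a),np.sin(a),0]);Z=np.array([0,0,-1.]);X=np.cross(Y,Z)
    Rt=R.from_matrix(np.c_[X,Y,Z])
    print("t",round(float(s["time"]),2),"pos",p.round(4),"F",np.array(s["ft_force"]).round(1),"w",round(float(s["width"]),4),"q7",round(float(s["joint_positions"][6]),2))
    print(" axes x",Rm.as_matrix()[:,0].round(3),"y",Rm.as_matrix()[:,1].round(3),"z",Rm.as_matrix()[:,2].round(3))
    print(" shift",Rm.inv().apply(np.array([x,y,z])-p).round(4),"rot",(Rm.inv()*Rt).as_rotvec().round(4))
v=list(map(float,sys.argv[1:]))
for i in range(0,len(v),4):plan(*v[i:i+4])
E
python3 plan.py .497 .138 .33 77.3
```

```text
t 0.1 pos [ 0.2699 -0.5634  0.2916] F [0.3 0.9 1.5] w 0.087 q7 -0.09
 axes x [ 0.902  0.432 -0.   ] y [ 0.432 -0.902 -0.001] z [-0.001  0.001 -1.   ]
 shift [ 0.5078 -0.5345 -0.0378] rot [-6.0000e-04 -1.5000e-03 -2.4731e+00]
```

Look-alikes for the wheel, in top view pixels:
- White with an orange hub at (146,197), inside the guard. This is the one I want.
- Brown at (167,103), outside. Not meant.
- Purple at (130,319), outside. Not meant.

The close crop shows the white lobes and orange hub behind the sash. The black handle is at about (191,214), the hook's red handle at (368,178) and the tray at (366,245).

Call:
arm_command(
  commands=[
    [46, [0.508, -0.534, -0.038], [0, 0, -2.473]],
    [46, [0.508, -0.534, -0.038], [0, 0, -2.473]],
    [46, [0.508, -0.534, -0.038], [0, 0, -2.473]],
    [46, [0.508, -0.534, -0.038], [0, 0, -2.473]],
    [46, [0.508, -0.534, -0.038], [0, 0, -2.473]],
    [46, [0.508, -0.534, -0.038], [0, 0, -2.473]],
    [46, [0.508, -0.534, -0.038], [0, 0, -2.473]],
    [46, [0.508, -0.534, -0.038], [0, 0, -2.473]],
    [46, [0.508, -0.534, -0.038], [0, 0, -2.473]],
    [46, [0.508, -0.534, -0.038], [0, 0, -2.473]],
  ],
  squeeze=40,
)

```text
time: 0.93
ee_pos: [0.3984, -0.1658, 0.3137]
eef_rot: [0.659, 0.752, -0.0, 0.0]
ft_force: [0.8, 0.1, 0.3]
width: 0.0405
```

```bash
python3 plan.py .497 .138 .33 77.3
```

```text
t 0.93 pos [ 0.3984 -0.1658  0.3137] F [0.8 0.1 0.3] w 0.0405 q7 0.47
 axes x [-0.132  0.991 -0.001] y [ 0.991  0.132 -0.   ] z [-0.    -0.001 -1.   ]
 shift [ 0.2882  0.1377 -0.0165] rot [-5.0000e-04  3.0000e-04 -1.2171e+00]
```

Call:
arm_command(
  commands=[
    [46, [0.288, 0.138, -0.016], [0, 0, -1.217]],
    [46, [0.288, 0.138, -0.016], [0, 0, -1.217]],
    [46, [0.288, 0.138, -0.016], [0, 0, -1.217]],
    [46, [0.288, 0.138, -0.016], [0, 0, -1.217]],
    [46, [0.288, 0.138, -0.016], [0, 0, -1.217]],
    [46, [0.288, 0.138, -0.016], [0, 0, -1.217]],
    [46, [0.288, 0.138, -0.016], [0, 0, -1.217]],
    [46, [0.288, 0.138, -0.016], [0, 0, -1.217]],
    [46, [0.288, 0.138, -0.016], [0, 0, -1.217]],
    [46, [0.288, 0.138, -0.016], [0, 0, -1.217]],
  ],
)

```text
time: 1.77
ee_pos: [0.499, 0.1375, 0.3293]
eef_rot: [0.108, 0.994, 0.001, -0.001]
ft_force: [0.6, -0.6, -0.4]
width: 0.0401
```

```bash
python3 plan.py .497 .138 .202 77.3; python3 -c "
from h import *
snap('top','pics/top1.png');snap('scene','pics/scene1.png')"
```

```text
t 1.77 pos [0.499  0.1375 0.3293] F [ 0.6 -0.6 -0.4] w 0.0401 q7 0.91
 axes x [-0.977  0.215  0.001] y [0.215 0.977 0.001] z [-0.001  0.001 -1.   ]
 shift [ 0.0019 -0.      0.1273] rot [ 0.0009 -0.0013  0.0046]
```

View pics/scene1.png

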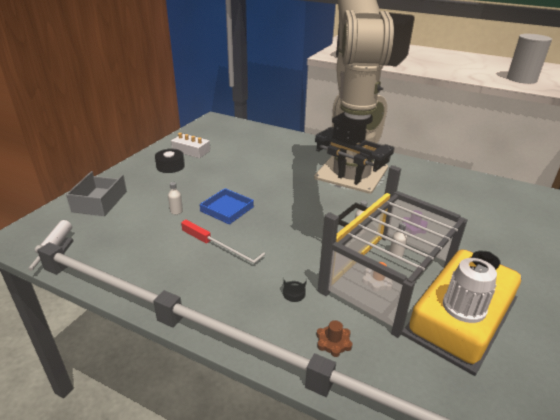

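View pics/top1.png

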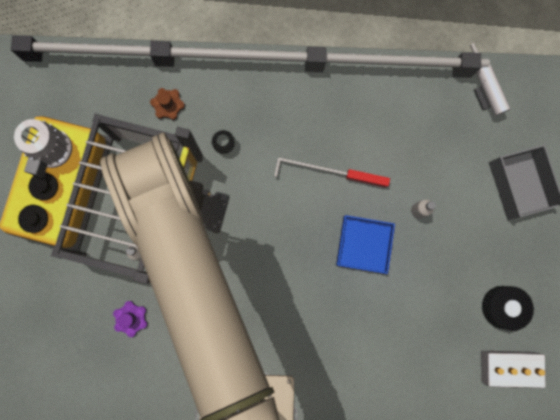

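Call:
arm_command(
  commands=[
    [46, [0.002, 0, 0.03], [0, 0, 0]],
    [46, [0.002, 0, 0.06], [0, 0, 0]],
    [46, [0.002, 0, 0.085], [0, 0, 0]],
    [46, [0.002, 0, 0.105], [0, 0, 0]],
    [46, [0.002, 0, 0.12], [0, 0, 0]],
    [46, [0.002, 0, 0.126], [0, 0, 0]],
    [46, [0.002, 0, 0.126], [0, 0, 0]],
    [0, [0.002, 0, 0.126], [0, 0, 0]],
    [0, [0.002, 0, 0.126], [0, 0, 0]],
    [0, [0.002, 0, 0.126], [0, 0, 0]],
  ],
  squeeze=40,
)

```text
time: 2.7
ee_pos: [0.4977, 0.1358, 0.2048]
eef_rot: [0.114, 0.993, 0.0, 0.001]
ft_force: [0.3, 0.3, 0.2]
width: 0.027
```

```bash
python3 plan.py .497 .138 .327 77.3; python3 -c "
from h import *
snap('scene','pics/scene2.png')
a=cv2.imread('pics/scene2.png');cv2.imwrite('pics/s2.png',cv2.resize(a[100:300,280:480],(600,600),interpolation=cv2.INTER_CUBIC))"
```

```text
t 2.7 pos [0.4977 0.1358 0.2048] F [0.3 0.3 0.2] w 0.027 q7 0.83
 axes x [-0.974  0.227 -0.002] y [0.227 0.974 0.   ] z [ 0.002  0.    -1.   ]
 shift [ 0.001   0.0021 -0.1222] rot [ 0.0005  0.0017 -0.007 ]
```

View pics/s2.png

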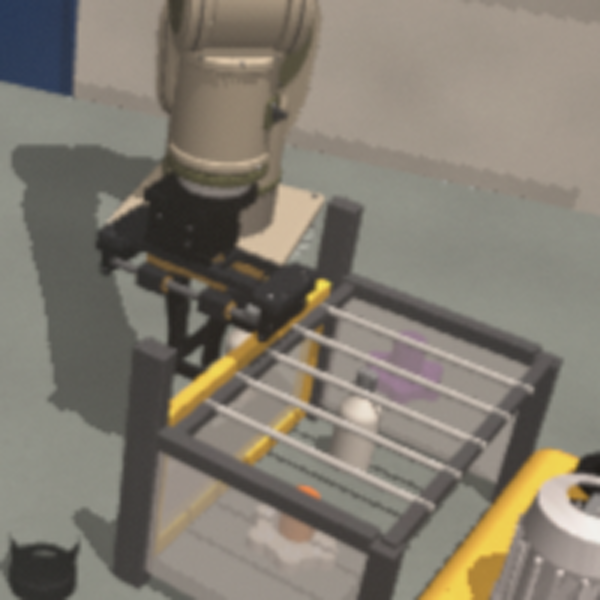

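Call:
arm_command(
  commands=[
    [0, [0, 0.001, 0.002], [0, 0, 0]],
    [0, [0, 0.001, 0.002], [0, 0, 0]],
    [0, [0, 0.001, 0.002], [0, 0, 0]],
    [0, [0, 0.001, 0.002], [0, 0, 0]],
    [0, [0, 0.001, 0.002], [0, 0, 0]],
    [0, [0, 0.001, -0.002], [0, 0, 0]],
    [0, [0, 0.001, -0.008], [0, 0, 0]],
    [0, [0, 0.001, -0.016], [0, 0, 0]],
    [0, [0, 0.001, -0.024], [0, 0, 0]],
    [0, [0, 0.001, -0.032], [0, 0, 0]],
  ],
  squeeze=50,
)

```text
time: 3.58
ee_pos: [0.4983, 0.1389, 0.2361]
eef_rot: [0.113, 0.994, 0.002, 0.001]
ft_force: [9.7, 9.9, -12.4]
width: 0.0127
```

```bash
python3 plan.py .497 .138 .327 77.3
```

```text
t 3.58 pos [0.4983 0.1389 0.2361] F [  9.7   9.9 -12.4] w 0.0127 q7 0.85
 axes x [-0.975  0.224 -0.002] y [0.224 0.975 0.005] z [ 0.003  0.004 -1.   ]
 shift [ 0.0009 -0.0007 -0.091 ] rot [ 0.0047  0.0023 -0.0046]
```

Call:
arm_command(
  commands=[
    [0, [0, 0, -0.01], [0, 0, 0]],
    [0, [0, 0, -0.02], [0, 0, 0]],
    [0, [0, 0, -0.03], [0, 0, 0]],
    [0, [0, 0, -0.04], [0, 0, 0]],
    [0, [0, 0, -0.05], [0, 0, 0]],
    [0, [0, 0, -0.06], [0, 0, 0]],
    [0, [0, 0, -0.07], [0, 0, 0]],
    [0, [0, 0, -0.08], [0, 0, 0]],
    [0, [0, 0, -0.086], [0, 0, 0]],
    [0, [0, 0, -0.086], [0, 0, 0]],
  ],
)

```text
time: 4.42
ee_pos: [0.4983, 0.1389, 0.3232]
eef_rot: [0.113, 0.994, 0.002, 0.002]
ft_force: [4.7, 6.9, 3.1]
width: 0.0123
```

```bash
python3 plan.py .497 .138 .327 77.3; python3 -c "
from h import *
snap('scene','pics/scene3.png')
a=cv2.imread('pics/scene3.png');cv2.imwrite('pics/s3.png',cv2.resize(a[80:300,280:480],(540,600),interpolation=cv2.INTER_CUBIC))"
```

```text
t 4.42 pos [0.4983 0.1389 0.3232] F [4.7 6.9 3.1] w 0.0123 q7 0.9
 axes x [-0.975  0.224 -0.003] y [0.224 0.975 0.004] z [ 0.004  0.004 -1.   ]
 shift [ 0.0011 -0.0011 -0.0038] rot [ 0.0043  0.0033 -0.0044]
```

View pics/s3.png

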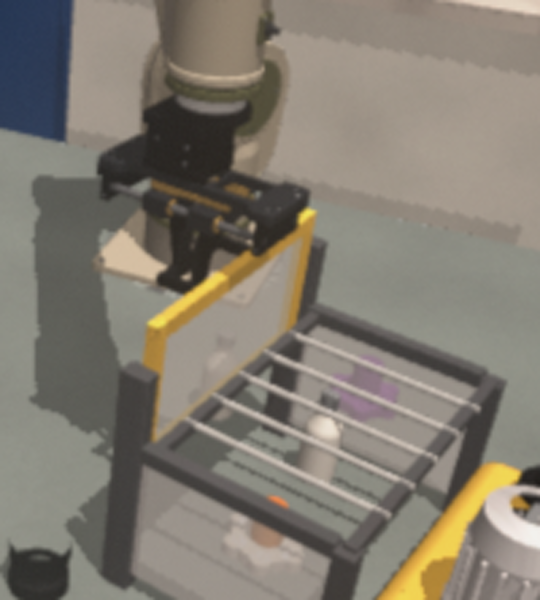

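Call:
arm_command(
  commands=[
    [46, [0, 0, 0], [0, 0, 0]],
    [46, [0, 0, 0], [0, 0, 0]],
    [46, [0, 0, 0], [0, 0, 0]],
    [46, [0, 0, 0], [0, 0, 0]],
    [46, [0, 0, 0], [0, 0, 0]],
    [46, [0, 0, -0.01], [0, 0, 0]],
    [46, [0, 0, -0.03], [0, 0, 0]],
    [46, [0, 0, -0.06], [0, 0, 0]],
    [46, [0, 0, -0.09], [0, 0, 0]],
    [46, [0, 0, -0.1], [0, 0, 0]],
  ],
)

```text
time: 5.3
ee_pos: [0.4979, 0.1371, 0.4265]
eef_rot: [0.114, 0.994, 0.001, 0.002]
ft_force: [1.2, 0.1, 1.3]
width: 0.0396
```

```bash
python3 plan.py .611 -.326 .2 -11; python3 -c "
from h import *
snap('scene','pics/scene4.png')
snap('top','pics/top4.png')
a=cv2.imread('pics/scene4.png');cv2.imwrite('pics/s4.png',cv2.resize(a[80:300,280:480],(540,600),interpolation=cv2.INTER_CUBIC))"
```

```text
t 5.3 pos [0.4979 0.1371 0.4265] F [1.2 0.1 1.3] w 0.0396 q7 0.92
 axes x [-0.974  0.226 -0.005] y [0.226 0.974 0.002] z [ 0.005  0.001 -1.   ]
 shift [-0.2137 -0.426   0.2267] rot [0.005  0.0023 1.5349]
```

View pics/s4.png

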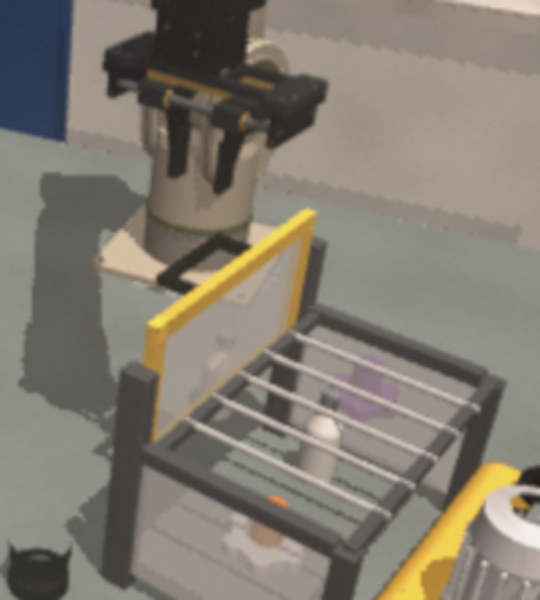

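Call:
arm_command(
  commands=[
    [46, [-0.214, -0.426, 0.2], [0.005, 0.002, 1.535]],
    [46, [-0.214, -0.426, 0.2], [0.005, 0.002, 1.535]],
    [46, [-0.214, -0.426, 0.2], [0.005, 0.002, 1.535]],
    [46, [-0.214, -0.426, 0.2], [0.005, 0.002, 1.535]],
    [46, [-0.214, -0.426, 0.2], [0.005, 0.002, 1.535]],
    [46, [-0.214, -0.426, 0.2], [0.005, 0.002, 1.535]],
    [46, [-0.214, -0.426, 0.2], [0.005, 0.002, 1.535]],
    [46, [-0.214, -0.426, 0.2], [0.005, 0.002, 1.535]],
    [46, [-0.214, -0.426, 0.2], [0.005, 0.002, 1.535]],
    [46, [-0.214, -0.426, 0.2], [0.005, 0.002, 1.535]],
  ],
)

```text
time: 6.23
ee_pos: [0.5874, -0.2386, 0.2585]
eef_rot: [0.676, 0.737, -0.002, -0.002]
ft_force: [0.7, 0.4, 0.1]
width: 0.0397
```

```bash
python3 plan.py .611 -.326 .13 -11
```

```text
t 6.23 pos [ 0.5874 -0.2386  0.2585] F [0.7 0.4 0.1] w 0.0397 q7 0.27
 axes x [-0.087  0.996 -0.001] y [ 0.996  0.087 -0.006] z [-0.006 -0.001 -1.   ]
 shift [-0.089   0.0167  0.1285] rot [-0.0056  0.0016  0.2788]
```

Call:
arm_command(
  commands=[
    [46, [-0.089, 0.017, 0.1], [-0.005, 0.002, 0.279]],
    [46, [-0.089, 0.017, 0.1], [-0.005, 0.002, 0.279]],
    [46, [-0.089, 0.017, 0.1], [-0.005, 0.002, 0.279]],
    [46, [-0.089, 0.017, 0.1], [-0.005, 0.002, 0.279]],
    [46, [-0.089, 0.017, 0.1], [-0.005, 0.002, 0.279]],
    [46, [-0.089, 0.017, 0.1], [-0.005, 0.002, 0.279]],
    [46, [-0.089, 0.017, 0.1], [-0.005, 0.002, 0.279]],
    [46, [-0.089, 0.017, 0.1], [-0.005, 0.002, 0.279]],
    [46, [-0.089, 0.017, 0.1], [-0.005, 0.002, 0.279]],
    [46, [-0.089, 0.017, 0.1], [-0.005, 0.002, 0.279]],
  ],
)

```text
time: 7.07
ee_pos: [0.6132, -0.3233, 0.1619]
eef_rot: [0.769, 0.639, 0.001, 0.001]
ft_force: [0.7, -0.4, -0.7]
width: 0.0399
```

```bash
python3 plan.py .611 -.326 .074 -11;python3 -c "
from h import *
snap('scene','pics/scene5.png')
snap('top','pics/top5.png')
a=cv2.imread('pics/scene5.png');cv2.imwrite('pics/s5.png',cv2.resize(a[120:300,140:320],(600,600),interpolation=cv2.INTER_CUBIC))"
```

```text
t 7.07 pos [ 0.6132 -0.3233  0.1619] F [ 0.7 -0.4 -0.7] w 0.0399 q7 0.1
 axes x [0.184 0.983 0.   ] y [ 0.983 -0.184  0.003] z [ 0.003 -0.    -1.   ]
 shift [-0.0031 -0.0019  0.0879] rot [ 0.0028 -0.0001  0.0071]
```

View pics/s5.png

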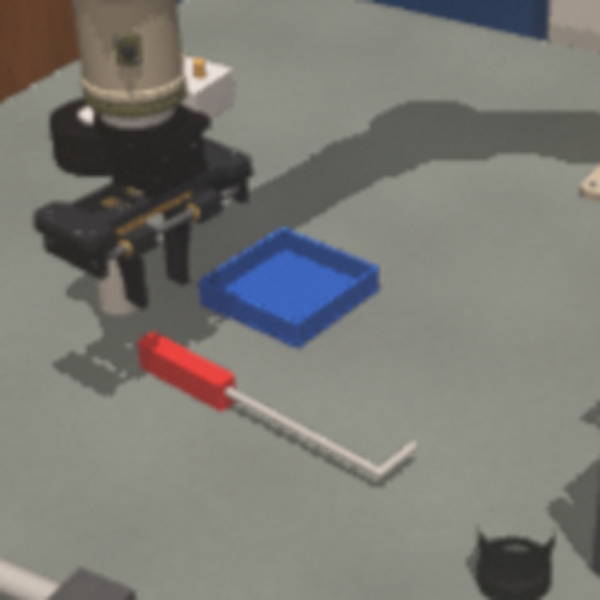

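Call:
arm_command(
  commands=[
    [46, [-0.003, -0.002, 0.03], [0, 0, 0.007]],
    [46, [-0.003, -0.002, 0.055], [0, 0, 0.007]],
    [46, [-0.003, -0.002, 0.072], [0, 0, 0.007]],
    [46, [-0.003, -0.002, 0.082], [0, 0, 0.007]],
    [46, [-0.003, -0.002, 0.086], [0, 0, 0.007]],
    [46, [-0.003, -0.002, 0.086], [0, 0, 0.007]],
    [0, [-0.003, -0.002, 0.086], [0, 0, 0.007]],
    [0, [-0.003, -0.002, 0.086], [0, 0, 0.007]],
    [0, [-0.003, -0.002, 0.086], [0, 0, 0.007]],
    [0, [-0.003, -0.002, 0.086], [0, 0, 0.007]],
  ],
  squeeze=60,
)

```text
time: 8.0
ee_pos: [0.611, -0.3268, 0.0758]
eef_rot: [0.772, 0.636, 0.001, 0.001]
ft_force: [-0.2, -0.6, 3.3]
width: 0.0217
```

```bash
python3 plan.py .611 -.326 .1 -11
```

```text
t 8.0 pos [ 0.611  -0.3268  0.0758] F [-0.2 -0.6  3.3] w 0.0217 q7 0.08
 axes x [ 0.192  0.981 -0.   ] y [ 0.981 -0.192  0.003] z [ 0.003 -0.001 -1.   ]
 shift [ 0.0008 -0.0001 -0.0242] rot [ 0.0033  0.     -0.0011]
```

```bash
python3 - <<'E'
from h import *
S=load("pics/scene0.png");T=load("pics/top0.png")
a=cv2.imread("pics/scene0.png");cv2.imwrite("pics/zw.png",cv2.resize(a[245:305,345:415],None,fx=8,fy=8,interpolation=cv2.INTER_CUBIC))
print(proj(S,[.5498,.2657,.055]),proj(S,[.5498,.2657,.007]))
def gw(x,y,z=0):
    a=1.3495;return np.array([.5083+np.cos(a)*x-np.sin(a)*y,.1871+np.sin(a)*x+np.cos(a)*y,z])
print(gw(-.296,-.1),gw(-.141,-.1),gw(-.141,-.049))
E
python3 plan.py .541 -.124 .1 -12.7
```

```text
[[379.78890278 264.41292094]] [[377.2271215  277.54400969]]
[ 0.54089099 -0.12363112  0.        ] [0.57491265 0.02758901 0.        ] [0.52515635 0.03878323 0.        ]
t 8.0 pos [ 0.611  -0.3268  0.0758] F [-0.2 -0.6  3.3] w 0.0217 q7 0.08
 axes x [ 0.192  0.981 -0.   ] y [ 0.981 -0.192  0.003] z [ 0.003 -0.001 -1.   ]
 shift [ 0.1856 -0.1076 -0.0245] rot [ 0.0033 -0.      0.0285]
```

View pics/zw.png

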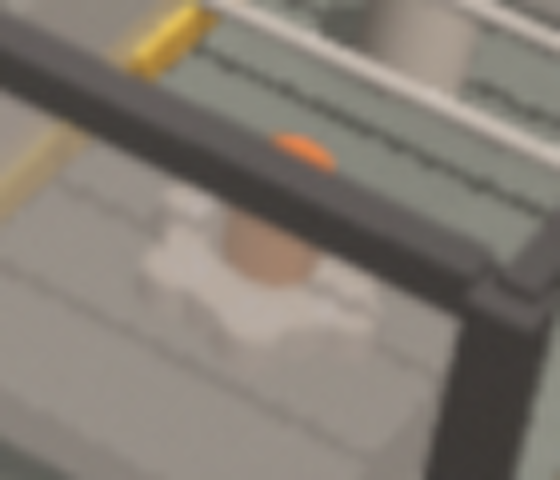

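Call:
arm_command(
  commands=[
    [0, [0, 0, -0.012], [0.003, 0, 0]],
    [0, [0.005, -0.003, -0.024], [0.003, 0, 0.005]],
    [0, [0.025, -0.015, -0.024], [0.003, 0, 0.01]],
    [0, [0.05, -0.03, -0.024], [0.003, 0, 0.015]],
    [0, [0.08, -0.046, -0.024], [0.003, 0, 0.02]],
    [0, [0.11, -0.064, -0.024], [0.003, 0, 0.028]],
    [0, [0.14, -0.082, -0.024], [0.003, 0, 0.028]],
    [0, [0.165, -0.096, -0.024], [0.003, 0, 0.028]],
    [0, [0.182, -0.106, -0.024], [0.003, 0, 0.028]],
    [0, [0.186, -0.108, -0.024], [0.003, 0, 0.028]],
  ],
  squeeze=60,
)

```text
time: 8.83
ee_pos: [0.5393, -0.1187, 0.0999]
eef_rot: [0.779, 0.627, 0.0, -0.001]
ft_force: [0.1, 0.7, -1.7]
width: 0.0212
```

```bash
python3 plan.py .575 .028 .09 -12.7 ;python3 -c "
from h import *
snap('scene','pics/scene6.png')
snap('top','pics/top6.png')"
```

```text
t 8.83 pos [ 0.5393 -0.1187  0.0999] F [ 0.1  0.7 -1.7] w 0.0212 q7 -0.24
 axes x [0.215 0.977 0.001] y [ 0.977 -0.215 -0.002] z [-0.001  0.002 -1.   ]
 shift [0.151  0.0034 0.0101] rot [-0.0016 -0.0013  0.0054]
```

View pics/scene6.png

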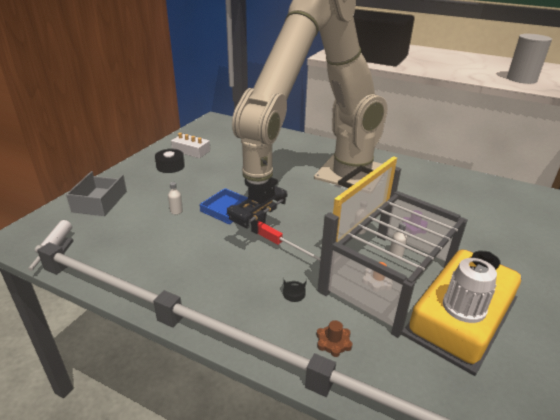

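View pics/top6.png

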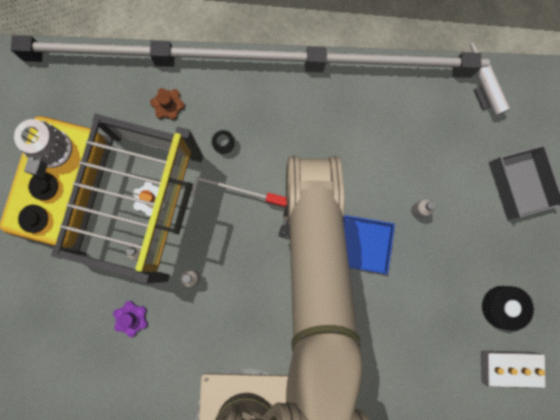

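```bash
python3 - <<'E'
from h import *
s=read_state();Rm=R.from_quat(s["eef_rot"]).as_matrix();p=s["ee_pos"]
for n in("top","scene"):
    c=load(f"pics/{n}6.png");im=cv2.imread(f"pics/{n}6.png")
    im=cv2.resize(im,None,fx=4,fy=4,interpolation=cv2.INTER_CUBIC)
    zz=.051+.003-.0
    P=[p+Rm@[.06,0,.055],p+Rm@[.266,0,.055],p+Rm@[.266,-.045,.055]]
    q=(proj(c,P)*4+1.5).astype(int); print(q/4)
    cv2.polylines(im,[q.reshape(-1,1,2)],False,(0,0,255),1)
    o=im[600:900,600:1200] if n=="top" else im[700:1200,900:1600]
    cv2.imwrite(f"pics/hk_{n}.png",o)
E
```

```text
[[278.25 199.75]
 [199.25 179.5 ]
 [194.5  196.75]]
[[272.   233.5 ]
 [329.25 263.  ]
 [338.25 255.  ]]
```

View pics/hk_top.png

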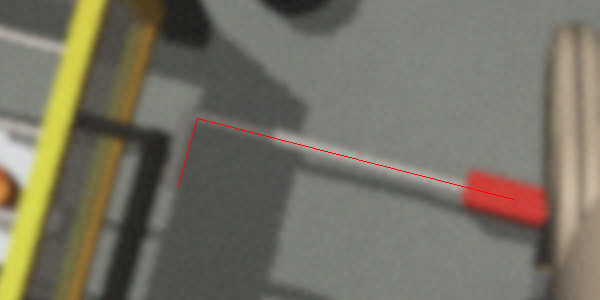

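View pics/hk_scene.png

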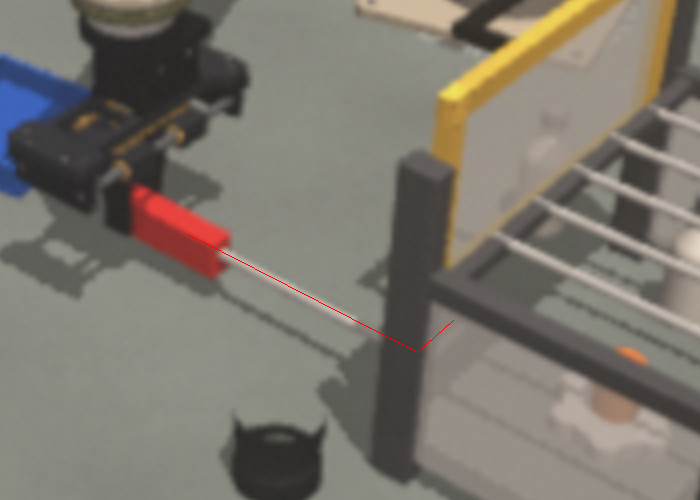

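Call:
arm_command(
  commands=[
    [0, [0.012, 0.003, 0.004], [0, 0, 0.005]],
    [0, [0.03, 0.003, 0.008], [0, 0, 0.005]],
    [0, [0.05, 0.003, 0.01], [0, 0, 0.005]],
    [0, [0.07, 0.003, 0.01], [0, 0, 0.005]],
    [0, [0.09, 0.003, 0.01], [0, 0, 0.005]],
    [0, [0.11, 0.003, 0.01], [0, 0, 0.005]],
    [0, [0.13, 0.003, 0.01], [0, 0, 0.005]],
    [0, [0.145, 0.003, 0.01], [0, 0, 0.005]],
    [0, [0.151, 0.003, 0.01], [0, 0, 0.005]],
    [0, [0.151, 0.003, 0.01], [0, 0, 0.005]],
  ],
)

```text
time: 9.77
ee_pos: [0.5767, 0.024, 0.089]
eef_rot: [0.782, 0.623, 0.0, -0.001]
ft_force: [-0.4, 0.3, -2.0]
width: 0.0216
```

```bash
python3 plan.py .525 .039 .09 -12.7 ;cat > hk.py <<'E'
from h import *
import sys
k=sys.argv[1]
s=read_state();Rm=R.from_quat(s["eef_rot"]).as_matrix();p=s["ee_pos"]
for n in("top","scene"):
    c=snap(n,f"pics/{n}{k}.png");im=cv2.imread(f"pics/{n}{k}.png")
    im=cv2.resize(im,None,fx=4,fy=4,interpolation=cv2.INTER_CUBIC)
    P=[p+Rm@[.06,0,.055],p+Rm@[.266,0,.055],p+Rm@[.266,-.045,.055]]
    q=(proj(c,P)*4+1.5).astype(int)
    if len(sys.argv)>2: cv2.polylines(im,[q.reshape(-1,1,2)],False,(0,0,255),1)
    o=im[400:1000,350:1100] if n=="top" else im[640:1240,1100:1850]
    cv2.imwrite(f"pics/hk_{n}{k}.png",o)
E
python3 hk.py 7 1
```

```text
t 9.77 pos [0.5767 0.024  0.089 ] F [-0.4  0.3 -2. ] w 0.0216 q7 -0.53
 axes x [0.223 0.975 0.001] y [ 0.975 -0.223 -0.001] z [-0.001  0.001 -1.   ]
 shift [ 0.0031 -0.0537 -0.0009] rot [-0.0012 -0.001  -0.0035]
```

View pics/hk_top7.png

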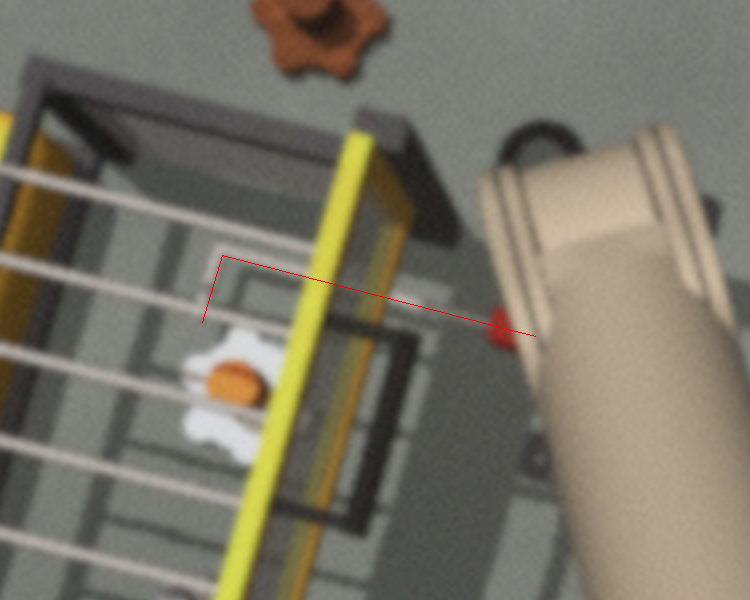

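View pics/hk_scene7.png

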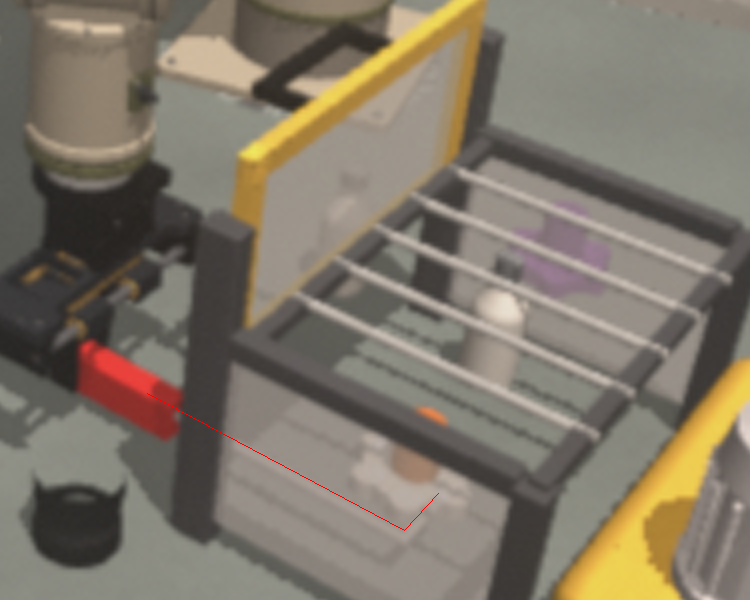

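Call:
arm_command(
  commands=[
    [0, [0.003, -0.004, 0], [0, 0, 0]],
    [0, [0.003, -0.01, 0], [0, 0, 0]],
    [0, [0.003, -0.017, 0], [0, 0, 0]],
    [0, [0.003, -0.024, 0], [0, 0, 0]],
    [0, [0.003, -0.031, 0], [0, 0, 0]],
    [0, [0.003, -0.038, 0], [0, 0, 0]],
    [0, [0.003, -0.044, 0], [0, 0, 0]],
    [0, [0.003, -0.048, 0], [0, 0, 0]],
    [0, [0.003, -0.05, 0], [0, 0, 0]],
    [0, [0.003, -0.05, 0], [0, 0, 0]],
  ],
)

```text
time: 10.7
ee_pos: [0.5276, 0.0376, 0.0888]
eef_rot: [0.782, 0.623, -0.0, -0.001]
ft_force: [-0.4, -0.4, -1.7]
width: 0.0218
```

```bash
python3 plan.py .525 .039 .09 -12.7 ;python3 hk.py 8 
```

```text
t 10.7 pos [0.5276 0.0376 0.0888] F [-0.4 -0.4 -1.7] w 0.0218 q7 -0.56
 axes x [0.224 0.975 0.   ] y [ 0.975 -0.224 -0.002] z [-0.002  0.001 -1.   ]
 shift [ 0.0007 -0.0028 -0.0012] rot [-0.0018 -0.0004 -0.0041]
```

View pics/hk_top8.png

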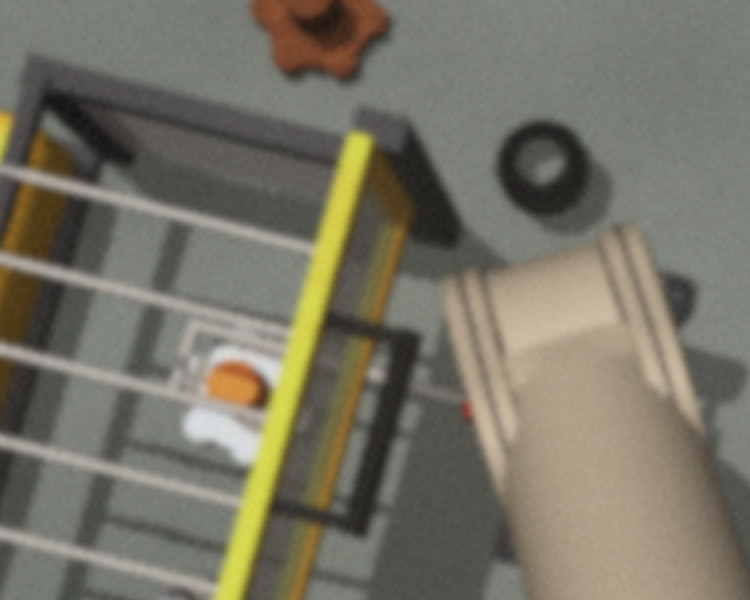

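View pics/hk_scene8.png

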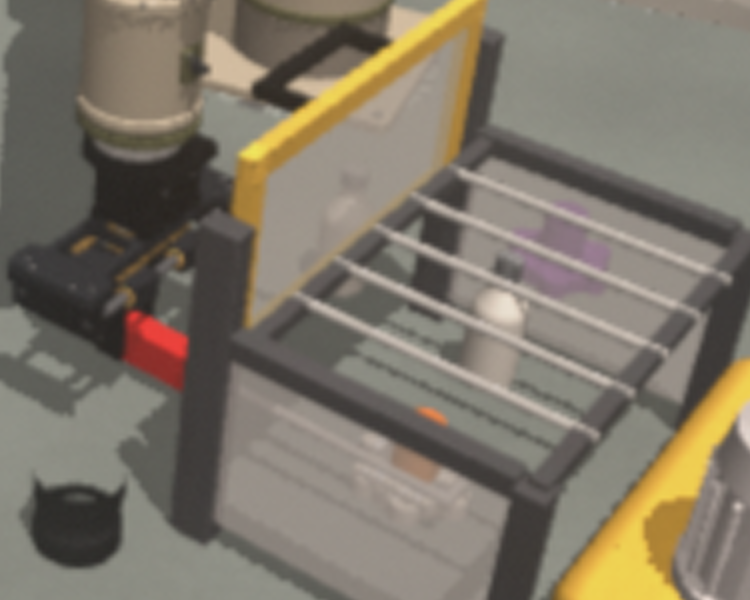

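Call:
arm_command(
  commands=[
    [0, [0, -0.003, 0], [0, 0, 0]],
    [0, [-0.003, -0.005, 0], [0, 0, 0]],
    [0, [-0.008, -0.005, 0], [0, 0, 0]],
    [0, [-0.014, -0.005, 0], [0, 0, 0]],
    [0, [-0.02, -0.005, 0], [0, 0, 0]],
    [0, [-0.028, -0.005, 0], [0, 0, 0]],
    [0, [-0.038, -0.005, 0], [0, 0, 0]],
    [0, [-0.05, -0.005, 0], [0, 0, 0]],
    [0, [-0.06, -0.005, 0], [0, 0, 0]],
    [0, [-0.065, -0.005, 0], [0, 0, 0]],
  ],
)

```text
time: 11.63
ee_pos: [0.5081, -0.0268, 0.0886]
eef_rot: [0.783, 0.622, -0.001, -0.001]
ft_force: [0.5, 1.2, -2.2]
width: 0.0218
```

```bash
python3 plan.py .525 .039 .09 -12.7 ;python3 hk.py 9 
```

```text
t 11.63 pos [ 0.5081 -0.0268  0.0886] F [ 0.5  1.2 -2.2] w 0.0218 q7 -0.42
 axes x [ 0.226  0.974 -0.   ] y [ 0.974 -0.226 -0.002] z [-0.002  0.    -1.   ]
 shift [ 0.0679  0.0016 -0.0014] rot [-0.002   0.0001 -0.0063]
```

View pics/hk_top9.png

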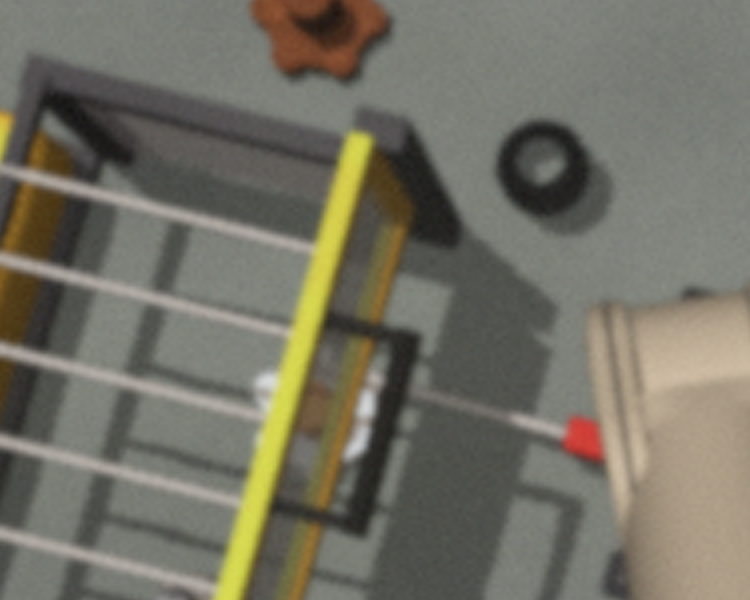

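View pics/hk_scene9.png

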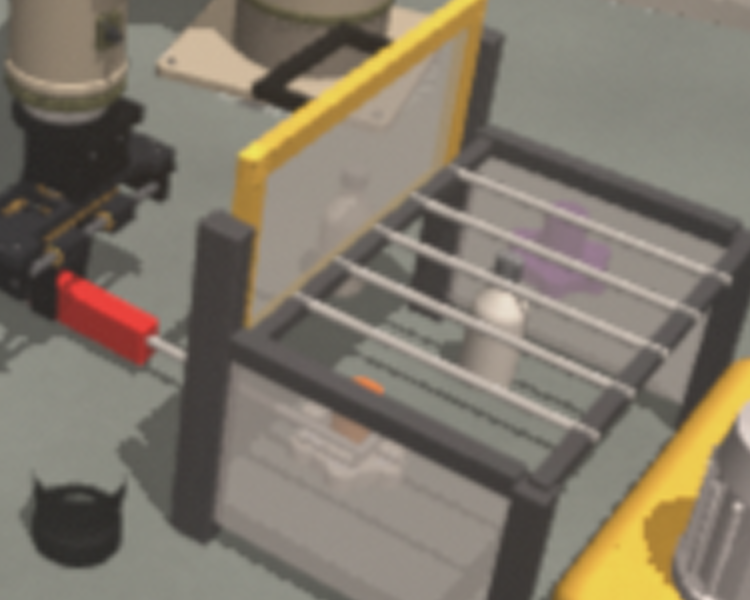

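Call:
arm_command(
  commands=[
    [0, [-0.006, 0, 0], [0, 0, 0]],
    [0, [-0.015, 0, 0], [0, 0, 0]],
    [0, [-0.026, 0, 0], [0, 0, 0]],
    [0, [-0.038, 0, 0], [0, 0, 0]],
    [0, [-0.05, 0, 0], [0, 0, 0]],
    [0, [-0.062, 0, 0], [0, 0, 0]],
    [0, [-0.074, 0, 0], [0, 0, 0]],
    [0, [-0.085, 0, 0], [0, 0, 0]],
    [0, [-0.094, 0, 0], [0, 0, 0]],
    [0, [-0.1, 0, 0], [0, 0, 0]],
  ],
)

```text
time: 12.57
ee_pos: [0.4857, -0.1236, 0.0886]
eef_rot: [0.783, 0.622, -0.001, -0.001]
ft_force: [0.9, 2.2, -1.8]
width: 0.0214
```

```bash
python3 plan.py .525 .039 .09 -12.7 ;python3 hk.py 10 
```

```text
t 12.57 pos [ 0.4857 -0.1236  0.0886] F [ 0.9  2.2 -1.8] w 0.0214 q7 -0.2
 axes x [0.225 0.974 0.   ] y [ 0.974 -0.225 -0.002] z [-0.002  0.001 -1.   ]
 shift [ 0.1673  0.0017 -0.0014] rot [-0.002  -0.0002 -0.0054]
```

View pics/hk_top10.png

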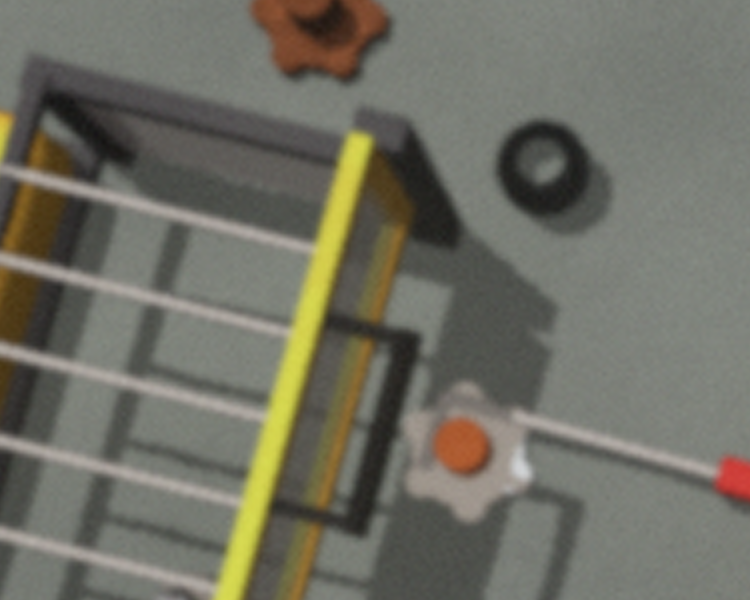

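Call:
arm_command(
  commands=[
    [0, [-0.005, 0, 0], [0, 0, 0]],
    [0, [-0.012, 0, 0], [0, 0, 0]],
    [0, [-0.02, 0, 0], [0, 0, 0]],
    [0, [-0.029, 0, 0], [0, 0, 0]],
    [0, [-0.038, 0, 0], [0, 0, 0]],
    [0, [-0.046, 0, 0], [0, 0, 0]],
    [0, [-0.053, 0, 0], [0, 0, 0]],
    [0, [-0.058, 0, 0], [0, 0, 0]],
    [0, [-0.06, 0, 0], [0, 0, 0]],
    [0, [-0.06, 0, 0], [0, 0, 0]],
  ],
)

```text
time: 13.5
ee_pos: [0.4724, -0.1813, 0.0886]
eef_rot: [0.783, 0.623, -0.001, -0.001]
ft_force: [0.1, 0.4, -0.8]
width: 0.0215
```

```bash
python3 plan.py .525 .039 .09 -12.7 ;python3 hk.py 11; python3 -c "
from h import *
c=load('pics/top10.png');print(ray(c,202.6,211.1,.055))"
```

```text
t 13.5 pos [ 0.4724 -0.1813  0.0886] F [ 0.1  0.4 -0.8] w 0.0215 q7 -0.08
 axes x [0.225 0.974 0.   ] y [ 0.974 -0.225 -0.002] z [-0.002  0.001 -1.   ]
 shift [ 0.2265  0.0017 -0.0014] rot [-0.002  -0.0003 -0.0051]
[0.51633464 0.12348659 0.055     ]
```

View pics/hk_top11.png

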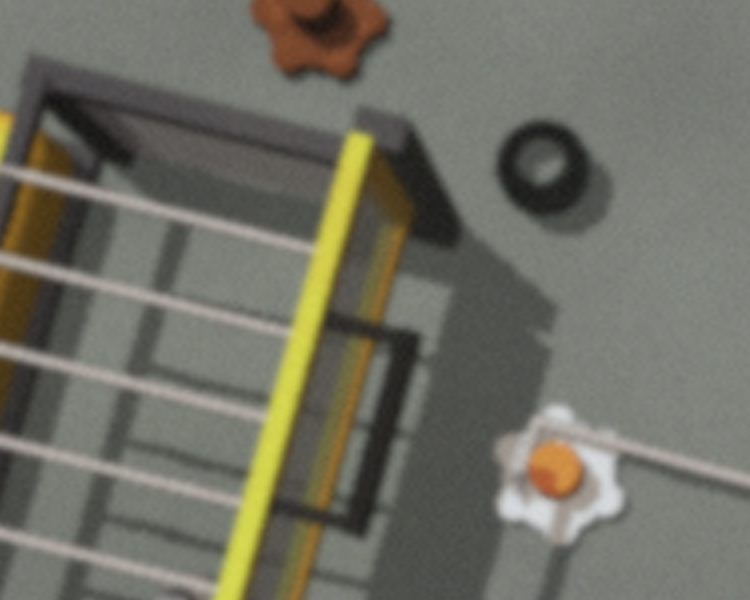

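View pics/scene11.png

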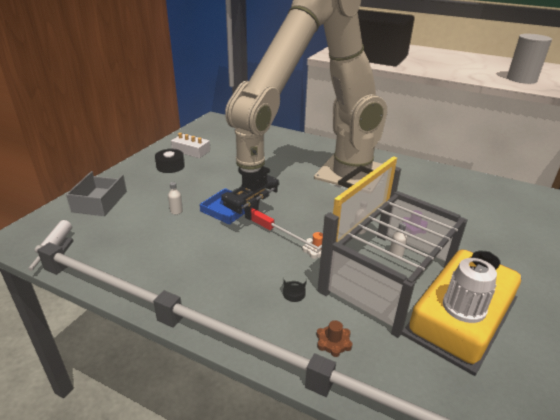

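Call:
arm_command(
  commands=[
    [0, [0.004, 0, 0], [0, 0, 0]],
    [0, [0.008, 0, 0], [0, 0, 0]],
    [0, [0.008, 0, 0], [0, 0, 0]],
    [0, [0.008, 0, -0.008], [0, 0, 0]],
    [0, [0.008, 0, -0.02], [0, 0, 0]],
    [0, [0.008, 0, -0.035], [0, 0, 0]],
    [0, [0.008, 0, -0.05], [0, 0, 0]],
    [0, [0.008, 0, -0.06], [0, 0, 0]],
    [0, [0.008, 0, -0.065], [0, 0, 0]],
    [0, [0.008, 0, -0.065], [0, 0, 0]],
  ],
)

```text
time: 14.43
ee_pos: [0.4752, -0.1732, 0.1552]
eef_rot: [0.782, 0.623, 0.0, 0.0]
ft_force: [-0.1, 0.1, -1.3]
width: 0.0217
```

```bash
python3 plan.py .611 -.327 .13 -11.3 ;python3 hk.py 12
```

```text
t 14.43 pos [ 0.4752 -0.1732  0.1552] F [-0.1  0.1 -1.3] w 0.0217 q7 -0.05
 axes x [ 0.224  0.975 -0.   ] y [ 0.975 -0.224  0.001] z [ 0.001 -0.    -1.   ]
 shift [-0.1195  0.1668  0.0253] rot [ 0.0006  0.0001 -0.0289]
```

View pics/hk_top12.png

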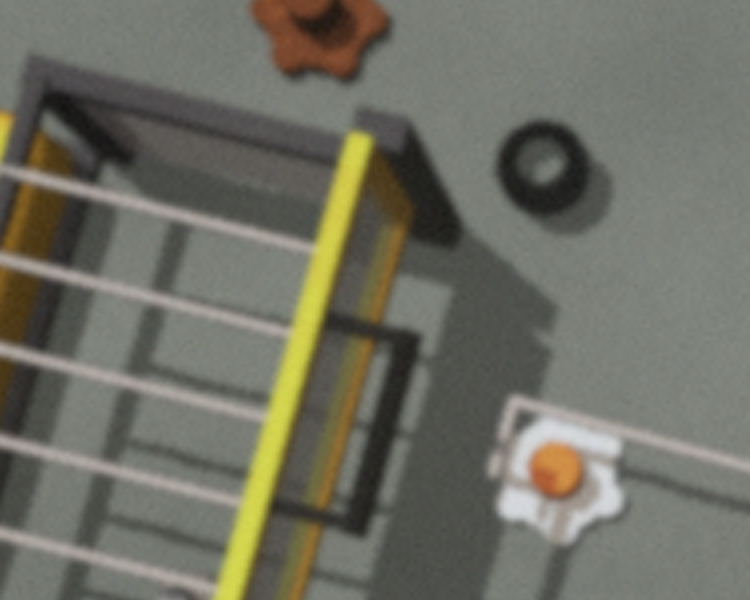

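Hook is clear above the wheel. Its hub is at (555,470) in this crop, about (226,217) in the full image. I'm taking the hook back to where it lay.

Call:
arm_command(
  commands=[
    [0, [-0.01, 0.015, 0], [0, 0, -0.003]],
    [0, [-0.025, 0.035, 0], [0, 0, -0.006]],
    [0, [-0.04, 0.056, 0.003], [0, 0, -0.01]],
    [0, [-0.056, 0.078, 0.006], [0, 0, -0.014]],
    [0, [-0.072, 0.1, 0.01], [0, 0, -0.018]],
    [0, [-0.088, 0.122, 0.015], [0, 0, -0.022]],
    [0, [-0.102, 0.142, 0.02], [0, 0, -0.026]],
    [0, [-0.113, 0.158, 0.025], [0, 0, -0.029]],
    [0, [-0.119, 0.166, 0.025], [0, 0, -0.029]],
    [0, [-0.119, 0.166, 0.025], [0, 0, -0.029]],
  ],
)

```text
time: 15.37
ee_pos: [0.6095, -0.3276, 0.1259]
eef_rot: [0.774, 0.633, -0.001, -0.002]
ft_force: [0.1, -1.2, -2.6]
width: 0.0215
```

```bash
python3 plan.py .611 -.327 .076 -11.3 
```

```text
t 15.37 pos [ 0.6095 -0.3276  0.1259] F [ 0.1 -1.2 -2.6] w 0.0215 q7 0.1
 axes x [0.197 0.98  0.001] y [ 0.98  -0.197 -0.004] z [-0.004  0.002 -1.   ]
 shift [0.0009 0.0016 0.0499] rot [-0.0041 -0.0008 -0.0015]
```

Call:
arm_command(
  commands=[
    [0, [0.001, 0.001, 0.012], [-0.003, -0.001, 0]],
    [0, [0.001, 0.001, 0.025], [-0.003, -0.001, 0]],
    [0, [0.001, 0.001, 0.036], [-0.003, -0.001, 0]],
    [0, [0.001, 0.001, 0.043], [-0.003, -0.001, 0]],
    [0, [0.001, 0.001, 0.047], [-0.003, -0.001, 0]],
    [0, [0.001, 0.001, 0.049], [-0.003, -0.001, 0]],
    [0, [0.001, 0.001, 0.05], [-0.003, -0.001, 0]],
    [0, [0.001, 0.001, 0.05], [-0.003, -0.001, 0]],
    [46, [0.001, 0.001, 0.05], [-0.003, -0.001, 0]],
    [46, [0.001, 0.001, 0.05], [-0.003, -0.001, 0]],
  ],
)

```text
time: 16.2
ee_pos: [0.6111, -0.3254, 0.0791]
eef_rot: [0.773, 0.634, 0.001, 0.001]
ft_force: [0.2, 0.7, 0.9]
width: 0.0286
```

```bash
python3 plan.py .611 -.327 .16 -11.3; python3 -c "
from h import *
c=load('pics/top12.png');print(ray(c,226.1,217.1,.055));c=load('pics/top11.png');print(ray(c,225.9,217.1,.055))" 
```

```text
t 16.2 pos [ 0.6111 -0.3254  0.0791] F [0.2 0.7 0.9] w 0.0286 q7 0.08
 axes x [ 0.196  0.981 -0.001] y [ 0.981 -0.196  0.002] z [ 0.002 -0.001 -1.   ]
 shift [-0.0017  0.0004 -0.0809] rot [0.0025 0.0007 0.0001]
[0.50314318 0.06453662 0.055     ]
[0.50312769 0.06503322 0.055     ]
```

Call:
arm_command(
  commands=[
    [60, [0, 0, 0], [0, 0, 0]],
    [60, [0, 0, 0], [0, 0, 0]],
    [60, [0, 0, 0], [0, 0, 0]],
    [60, [0, 0, -0.01], [0, 0, 0]],
    [60, [0, 0, -0.03], [0, 0, 0]],
    [80, [0, 0, -0.06], [0, 0, 0]],
    [80, [0, 0, -0.09], [0, 0, 0]],
    [80, [0, 0, -0.12], [0, 0, 0]],
    [80, [0, 0, -0.13], [0, 0, 0]],
    [80, [0, 0, -0.13], [0, 0, 0]],
  ],
)

```text
time: 17.03
ee_pos: [0.612, -0.3256, 0.213]
eef_rot: [0.773, 0.634, 0.002, 0.004]
ft_force: [-0.5, -0.1, -0.1]
width: 0.0682
```

```bash
python3 plan.py .503 .065 .18 -12.7; python3 hk.py 13
```

```text
t 17.03 pos [ 0.612  -0.3256  0.213 ] F [-0.5 -0.1 -0.1] w 0.0682 q7 0.11
 axes x [ 0.196  0.981 -0.002] y [ 0.981 -0.196  0.007] z [ 0.007 -0.004 -1.   ]
 shift [ 0.3618 -0.1836  0.0309] rot [0.0075 0.002  0.0246]
```

View pics/scene13.png

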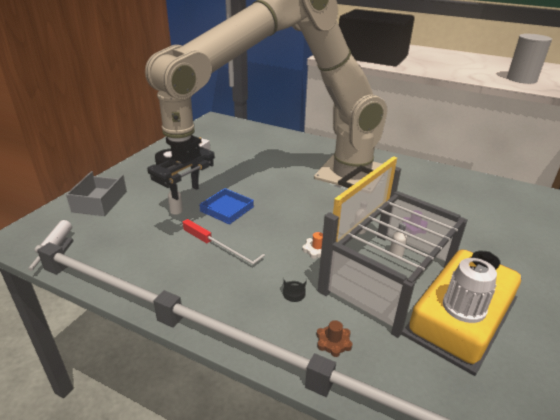

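View pics/top13.png

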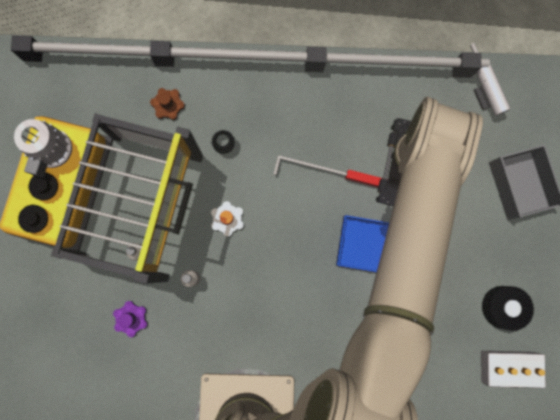

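```bash
cat > plan2.py <<'E'
from h import *
import sys
# gx gy gz yaw(tool y) tilt(deg): grasp point target
v=list(map(float,sys.argv[1:]))
s=read_state();p=np.array(s["ee_pos"]);Rm=R.from_quat(s["eef_rot"])
print("t",round(float(s["time"]),2),"pos",p.round(4),"grasp",(p+Rm.apply([0,0,.051])).round(4),"F",np.array(s["ft_force"]).round(1),"w",round(float(s["width"]),4),"q",np.round(s["joint_positions"],2))
for i in range(0,len(v),5):
    x,y,z,yaw,t=v[i:i+5]
    a=np.radians(yaw);Y=np.array([np.cos(a),np.sin(a),0]);Z=np.array([0,0,-1.]);X=np.cross(Y,Z)
    Rt=R.from_matrix(np.c_[X,Y,Z])*R.from_rotvec([0,np.radians(t),0])
    T=np.array([x,y,z])-Rt.apply([0,0,.051])
    print(" tcp",T.round(4),"shift",Rm.inv().apply(T-p).round(4),"rot",(Rm.inv()*Rt).as_rotvec().round(4))
E
python3 plan2.py .503 .065 .13 -12.7 10
```

```text
t 17.13 pos [ 0.6105 -0.3251  0.2083] grasp [ 0.6105 -0.3251  0.1573] F [-0.6 -0.4 -0.2] w 0.0693 q [ 0.65  0.55 -0.34  1.35  0.18  1.27  0.11]
 tcp [0.5011 0.0564 0.1802] shift [ 0.3527 -0.182   0.0276] rot [-0.0008  0.1751  0.0248]
```

Call:
arm_command(
  commands=[
    [80, [0.02, -0.01, 0.002], [0, 0.02, 0.002]],
    [80, [0.055, -0.028, 0.005], [0, 0.04, 0.005]],
    [80, [0.09, -0.046, 0.008], [0, 0.06, 0.008]],
    [80, [0.125, -0.064, 0.011], [0, 0.08, 0.01]],
    [80, [0.16, -0.082, 0.014], [0, 0.1, 0.012]],
    [80, [0.195, -0.1, 0.017], [0, 0.12, 0.015]],
    [80, [0.23, -0.118, 0.02], [0, 0.14, 0.018]],
    [80, [0.265, -0.136, 0.022], [0, 0.16, 0.02]],
    [80, [0.295, -0.152, 0.025], [0, 0.175, 0.025]],
    [80, [0.315, -0.162, 0.028], [0, 0.175, 0.025]],
  ],
)

```text
time: 17.97
ee_pos: [0.5111, 0.0185, 0.1783]
eef_rot: [0.778, 0.623, 0.067, -0.056]
ft_force: [-0.4, 0.1, 0.9]
width: 0.0695
```

```bash
python3 plan2.py .503 .065 .11 -12.7 10
```

```text
t 17.97 pos [0.5111 0.0185 0.1783] grasp [0.5128 0.0273 0.1281] F [-0.4  0.1  0.9] w 0.0695 q [ 0.48  0.22 -0.56  1.9  -0.06  1.02 -0.26]
 tcp [0.5011 0.0564 0.1602] shift [ 0.031 -0.018  0.024] rot [-0.0045 -0.001   0.0009]
```

Call:
arm_command(
  commands=[
    [80, [0.008, -0.005, 0.004], [-0.004, 0, 0]],
    [80, [0.016, -0.01, 0.01], [-0.004, 0, 0]],
    [80, [0.024, -0.015, 0.018], [-0.004, 0, 0]],
    [80, [0.029, -0.018, 0.024], [-0.004, 0, 0]],
    [80, [0.031, -0.018, 0.024], [-0.004, 0, 0]],
    [80, [0.031, -0.018, 0.024], [-0.004, 0, 0]],
    [80, [0.031, -0.018, 0.024], [-0.004, 0, 0]],
    [80, [0.031, -0.018, 0.024], [-0.004, 0, 0]],
    [80, [0.031, -0.018, 0.024], [-0.004, 0, 0]],
    [80, [0.031, -0.018, 0.024], [-0.004, 0, 0]],
  ],
)

```text
time: 18.8
ee_pos: [0.5037, 0.0529, 0.1618]
eef_rot: [0.778, 0.622, 0.069, -0.053]
ft_force: [-0.1, 0.2, -0.3]
width: 0.0698
```

```bash
python3 plan2.py .503 .065 .040 -12.7 10; python3 hk.py 14
```

```text
t 18.8 pos [0.5037 0.0529 0.1618] grasp [0.5058 0.0615 0.1116] F [-0.1  0.2 -0.3] w 0.0698 q [ 0.43  0.22 -0.59  1.94 -0.05  0.96 -0.33]
 tcp [0.5011 0.0564 0.0902] shift [-0.0097 -0.0035  0.071 ] rot [ 0.0035 -0.0001 -0.001 ]
```

View pics/hk_scene14.png

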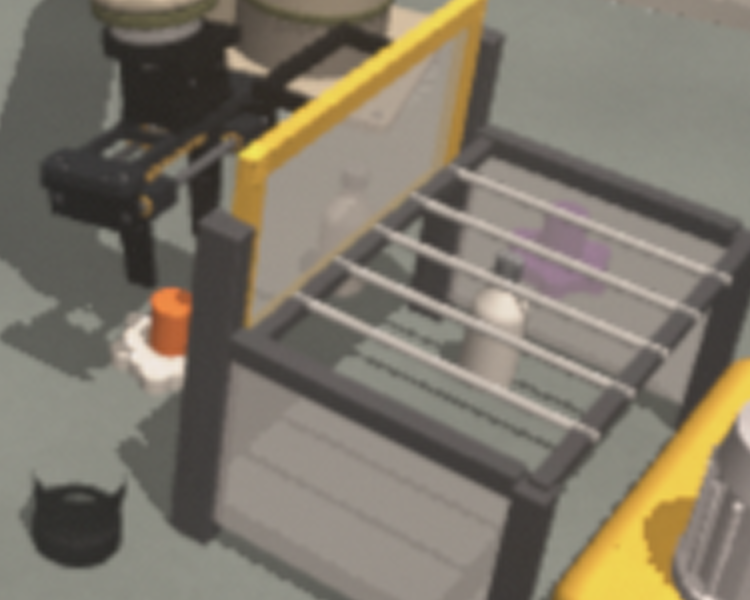

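View pics/hk_top14.png

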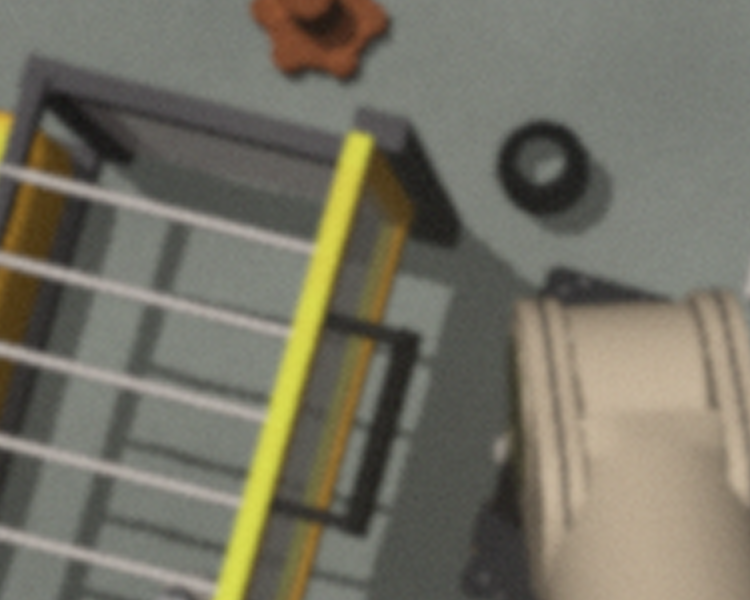

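Call:
arm_command(
  commands=[
    [80, [-0.002, -0.001, 0.012], [0.003, 0, 0]],
    [80, [-0.004, -0.002, 0.026], [0.003, 0, 0]],
    [80, [-0.006, -0.003, 0.04], [0.003, 0, 0]],
    [80, [-0.008, -0.003, 0.052], [0.003, 0, 0]],
    [80, [-0.009, -0.003, 0.061], [0.003, 0, 0]],
    [80, [-0.01, -0.003, 0.067], [0.003, 0, 0]],
    [80, [-0.01, -0.003, 0.069], [0.003, 0, 0]],
    [80, [-0.01, -0.003, 0.069], [0.003, 0, 0]],
    [0, [-0.01, -0.003, 0.069], [0.003, 0, 0]],
    [0, [-0.01, -0.003, 0.069], [0.003, 0, 0]],
  ],
  squeeze=20,
)

```text
time: 19.73
ee_pos: [0.5016, 0.056, 0.0925]
eef_rot: [0.778, 0.622, 0.068, -0.054]
ft_force: [0.5, -0.1, 0.7]
width: 0.063
```

```bash
python3 plan2.py .503 .065 .042 -12.7 10; python3 hk.py 15
```

```text
t 19.73 pos [0.5016 0.056  0.0925] grasp [0.5036 0.0646 0.0423] F [ 0.5 -0.1  0.7] w 0.063 q [ 0.4   0.32 -0.57  1.99  0.01  0.81 -0.37]
 tcp [0.5011 0.0564 0.0922] shift [ 0.0002 -0.0006  0.0004] rot [ 0.001  -0.0002 -0.0003]
```

View pics/hk_scene15.png

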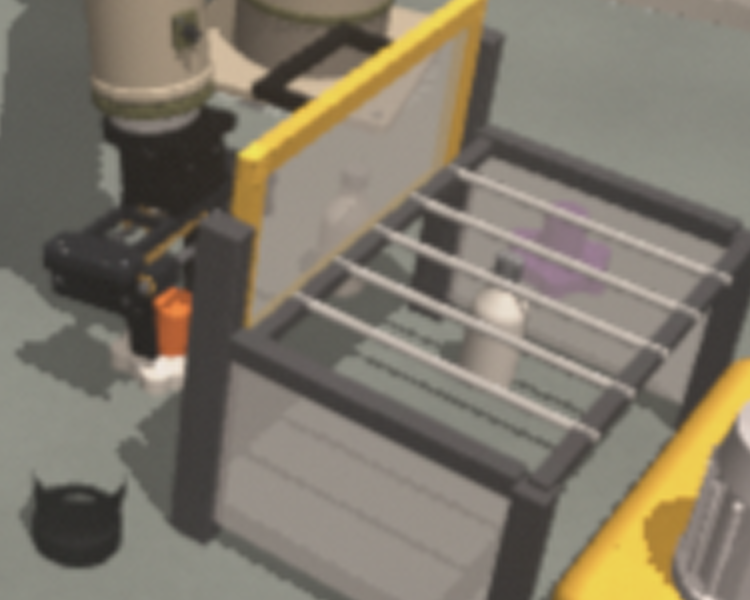

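Call:
arm_command(
  commands=[
    [0, [0, 0, 0], [0, 0, 0]],
    [0, [0, 0, 0], [0, 0, 0]],
    [0, [0, 0, 0], [0, 0, 0]],
    [0, [0, 0, 0], [0, 0, 0]],
    [0, [0, 0, 0], [0, 0, 0]],
    [0, [0, 0, 0], [0, 0, 0]],
    [0, [0, 0, 0], [0, 0, 0]],
    [0, [0, 0, 0], [0, 0, 0]],
    [0, [0, 0, 0], [0, 0, 0]],
    [0, [0, 0, 0], [0, 0, 0]],
  ],
  squeeze=35,
)

```text
time: 20.67
ee_pos: [0.5014, 0.056, 0.0921]
eef_rot: [0.778, 0.622, 0.068, -0.054]
ft_force: [0.5, -1.1, 3.4]
width: 0.0332
```

```bash
python3 plan2.py .4476 -.289 .12 -12.7 10
```

```text
t 20.67 pos [0.5014 0.056  0.0921] grasp [0.5034 0.0646 0.0419] F [ 0.5 -1.1  3.4] w 0.0332 q [ 0.4   0.32 -0.57  1.99  0.01  0.81 -0.37]
 tcp [ 0.4457 -0.2976  0.1702] shift [-0.3382  0.0236 -0.139 ] rot [ 0.0005 -0.0001 -0.0004]
```

Call:
arm_command(
  commands=[
    [0, [0.002, 0, -0.01], [0, 0, 0]],
    [0, [0.005, 0, -0.028], [0, 0, 0]],
    [0, [0.008, 0, -0.045], [0, 0, 0]],
    [0, [0, 0.001, -0.062], [0, 0, 0]],
    [0, [-0.02, 0.002, -0.077], [0, 0, 0]],
    [0, [-0.05, 0.004, -0.084], [0, 0, 0]],
    [0, [-0.085, 0.006, -0.09], [0, 0, 0]],
    [0, [-0.12, 0.009, -0.097], [0, 0, 0]],
    [0, [-0.15, 0.011, -0.103], [0, 0, 0]],
    [0, [-0.175, 0.012, -0.108], [0, 0, 0]],
  ],
)

```text
time: 21.5
ee_pos: [0.4697, -0.1353, 0.1682]
eef_rot: [0.779, 0.621, 0.068, -0.055]
ft_force: [1.0, -0.2, -2.2]
width: 0.0333
```

```bash
python3 plan2.py .4464 -.2898 .12 -12.7 10
```

```text
t 21.5 pos [ 0.4697 -0.1353  0.1682] grasp [ 0.4716 -0.1267  0.118 ] F [ 1.  -0.2 -2.2] w 0.0333 q [ 0.7   0.2  -0.45  1.93 -0.1   1.04  0.09]
 tcp [ 0.4445 -0.2984  0.1702] shift [-0.1618  0.0115 -0.0306] rot [-0.0005  0.0002 -0.0019]
```

Call:
arm_command(
  commands=[
    [0, [-0.022, 0.001, -0.003], [0, 0, 0]],
    [0, [-0.045, 0.003, -0.008], [0, 0, 0]],
    [0, [-0.068, 0.005, -0.012], [0, 0, 0]],
    [0, [-0.091, 0.006, -0.017], [0, 0, 0]],
    [0, [-0.114, 0.008, -0.022], [0, 0, 0]],
    [0, [-0.135, 0.009, -0.026], [0, 0, 0]],
    [0, [-0.15, 0.011, -0.029], [0, 0, 0]],
    [0, [-0.158, 0.011, -0.03], [0, 0, 0]],
    [0, [-0.162, 0.012, -0.031], [0, 0, 0]],
    [0, [-0.162, 0.012, -0.031], [0, 0, 0]],
  ],
)

```text
time: 22.33
ee_pos: [0.4463, -0.2964, 0.1703]
eef_rot: [0.778, 0.622, 0.068, -0.055]
ft_force: [-0.3, -0.5, -2.6]
width: 0.0329
```

```bash
python3 plan2.py .4464 -.2898 .046 -12.7 10; python3 -c "
from h import *
snap('scene','pics/scene16.png');snap('top','pics/top16.png')
a=cv2.imread('pics/scene16.png');cv2.imwrite('pics/s16.png',cv2.resize(a[100:260,140:300],(640,640)[:2],interpolation=cv2.INTER_CUBIC)[:600])"
```

```text
t 22.33 pos [ 0.4463 -0.2964  0.1703] grasp [ 0.4482 -0.2878  0.12  ] F [-0.3 -0.5 -2.6] w 0.0329 q [ 0.88  0.31 -0.34  1.78 -0.07  1.13  0.36]
 tcp [ 0.4445 -0.2984  0.0962] shift [-0.0152 -0.0013  0.0725] rot [-0.0003 -0.0006 -0.0005]
```

View pics/s16.png

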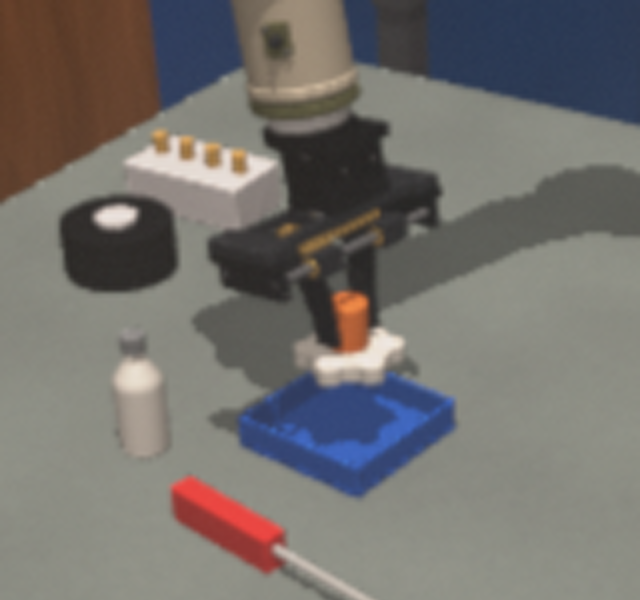

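View pics/top16.png

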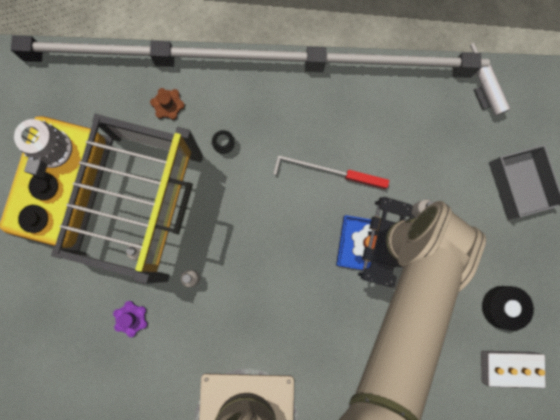

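Call:
arm_command(
  commands=[
    [0, [-0.002, 0, 0.011], [0, 0, 0]],
    [0, [-0.005, -0.001, 0.024], [0, 0, 0]],
    [0, [-0.008, -0.001, 0.037], [0, 0, 0]],
    [0, [-0.01, -0.001, 0.048], [0, 0, 0]],
    [0, [-0.012, -0.001, 0.057], [0, 0, 0]],
    [0, [-0.013, -0.001, 0.063], [0, 0, 0]],
    [0, [-0.014, -0.001, 0.067], [0, 0, 0]],
    [0, [-0.014, -0.001, 0.069], [0, 0, 0]],
    [0, [-0.015, -0.001, 0.071], [0, 0, 0]],
    [0, [-0.015, -0.001, 0.071], [0, 0, 0]],
  ],
)

```text
time: 23.27
ee_pos: [0.4448, -0.2989, 0.0978]
eef_rot: [0.778, 0.622, 0.068, -0.054]
ft_force: [-0.7, -0.6, -2.1]
width: 0.0334
```

```bash
python3 plan2.py .4464 -.2898 .046 -12.7 10; python3 -c "
from h import *
snap('scene','pics/scene17.png')
a=cv2.imread('pics/scene17.png');cv2.imwrite('pics/s17.png',cv2.resize(a[140:260,160:280],(600,600),interpolation=cv2.INTER_CUBIC)[:600])"
```

```text
t 23.27 pos [ 0.4448 -0.2989  0.0978] grasp [ 0.4467 -0.2902  0.0476] F [-0.7 -0.6 -2.1] w 0.0334 q [ 0.87  0.4  -0.33  1.83 -0.05  0.98  0.37]
 tcp [ 0.4445 -0.2984  0.0962] shift [ 0.0001 -0.0004  0.0016] rot [ 0.0003  0.0001 -0.0004]
```

View pics/s17.png

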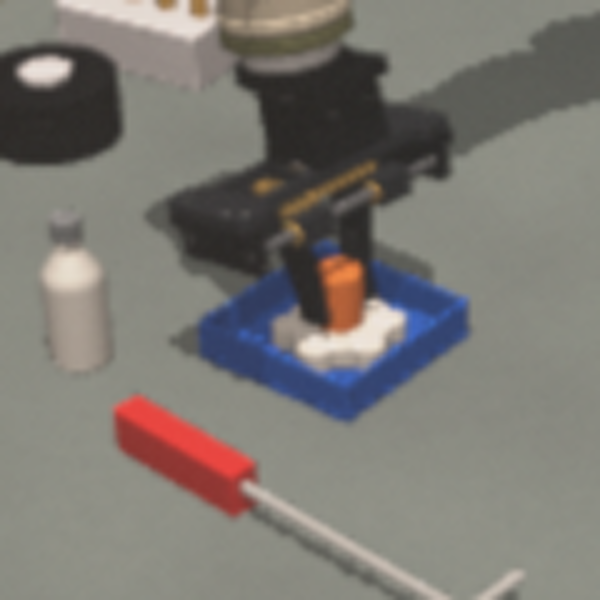

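Wheel is inside the tray walls, still carried (Fz is -2.1 N). I'll lower it the last 1.5 to 2 mm and open.

Call:
arm_command(
  commands=[
    [0, [0, 0, 0.0005], [0, 0, 0]],
    [0, [0, 0, 0.001], [0, 0, 0]],
    [0, [0, 0, 0.0015], [0, 0, 0]],
    [0, [0, 0, 0.002], [0, 0, 0]],
    [0, [0, 0, 0.002], [0, 0, 0]],
    [55, [0, 0, 0.002], [0, 0, 0]],
    [55, [0, 0, 0.002], [0, 0, 0]],
    [55, [0, 0, 0.002], [0, 0, 0]],
    [55, [0, 0, 0.002], [0, 0, 0]],
    [55, [0, 0, 0.002], [0, 0, 0]],
  ],
)

```text
time: 24.15
ee_pos: [0.4448, -0.2984, 0.0958]
eef_rot: [0.778, 0.622, 0.068, -0.054]
ft_force: [0.1, -0.6, 0.5]
width: 0.0468
```

```bash
python3 plan2.py .4464 -.2898 .2 -12.7 10; python3 -c "
from h import *
snap('scene','pics/scene18.png')
a=cv2.imread('pics/scene18.png');cv2.imwrite('pics/s18.png',cv2.resize(a[140:260,160:280],(600,600),interpolation=cv2.INTER_CUBIC)[:600])"
```

```text
t 24.15 pos [ 0.4448 -0.2984  0.0958] grasp [ 0.4468 -0.2897  0.0456] F [ 0.1 -0.6  0.5] w 0.0468 q [ 0.87  0.4  -0.33  1.84 -0.05  0.98  0.37]
 tcp [ 0.4445 -0.2984  0.2502] shift [ 0.0267 -0.0003 -0.1521] rot [ 0.0002 -0.0001 -0.0004]
```

View pics/s18.png

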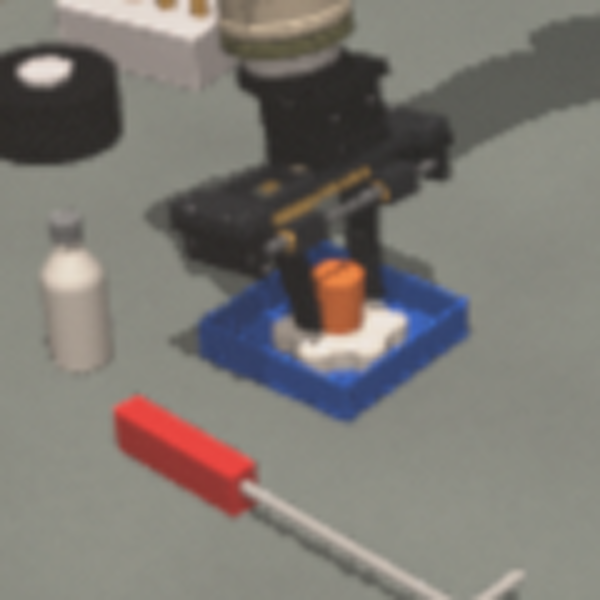

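Call:
arm_command(
  commands=[
    [60, [0, 0, 0], [0, 0, 0]],
    [60, [0, 0, 0], [0, 0, 0]],
    [60, [0.001, 0, -0.008], [0, 0, 0]],
    [60, [0.004, 0, -0.023], [0, 0, 0]],
    [60, [0.008, 0, -0.045], [0, 0, 0]],
    [60, [0.013, 0, -0.075], [0, 0, 0]],
    [60, [0.018, 0, -0.105], [0, 0, 0]],
    [60, [0.024, 0, -0.135], [0, 0, 0]],
    [46, [0.029, 0, -0.165], [0, 0, 0]],
    [46, [0.034, 0, -0.195], [0, 0, 0]],
  ],
)

```text
time: 25.03
ee_pos: [0.4445, -0.2985, 0.2961]
eef_rot: [0.778, 0.622, 0.068, -0.054]
ft_force: [-0.2, -0.8, -0.4]
width: 0.045
```

```bash
python3 plan.py .4975 .137 .42 77.3; python3 -c "
from h import *
snap('scene','pics/scene19.png');snap('top','pics/top19.png')
a=cv2.imread('pics/scene19.png');cv2.imwrite('pics/s19.png',cv2.resize(a[140:260,160:280],(600,600),interpolation=cv2.INTER_CUBIC)[:600])"
```

```text
t 25.03 pos [ 0.4445 -0.2985  0.2961] F [-0.2 -0.8 -0.4] w 0.045 q7 0.35
 axes x [0.217 0.961 0.173] y [ 0.976 -0.22   0.001] z [ 0.039  0.169 -0.985]
 shift [ 0.4514 -0.044  -0.0464] rot [ 0.1372 -0.1363 -1.5666]
```

View pics/s19.png

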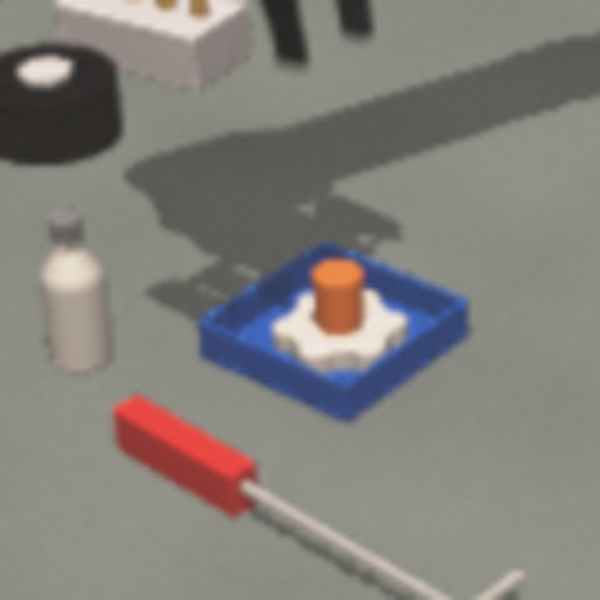

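Call:
arm_command(
  commands=[
    [46, [0.01, 0, -0.03], [0, 0, 0]],
    [46, [0.03, -0.003, -0.06], [0.02, -0.02, -0.2]],
    [46, [0.07, -0.006, -0.08], [0.05, -0.05, -0.4]],
    [46, [0.451, -0.044, -0.046], [0.137, -0.136, -1.567]],
    [46, [0.451, -0.044, -0.046], [0.137, -0.136, -1.567]],
    [46, [0.451, -0.044, -0.046], [0.137, -0.136, -1.567]],
    [46, [0.451, -0.044, -0.046], [0.137, -0.136, -1.567]],
    [46, [0.451, -0.044, -0.046], [0.137, -0.136, -1.567]],
    [46, [0.451, -0.044, -0.046], [0.137, -0.136, -1.567]],
    [46, [0.451, -0.044, -0.046], [0.137, -0.136, -1.567]],
  ],
)

```text
time: 25.97
ee_pos: [0.4857, 0.0441, 0.4093]
eef_rot: [0.327, 0.945, 0.02, -0.017]
ft_force: [1.1, 0.6, -0.2]
width: 0.0401
```

```bash
python3 plan.py .4975 .137 .42 77.3
```

```text
t 25.97 pos [0.4857 0.0441 0.4093] F [ 1.1  0.6 -0.2] w 0.0401 q7 0.74
 axes x [-0.785  0.617  0.045] y [0.619 0.785 0.026] z [-0.02   0.048 -0.999]
 shift [ 0.0485  0.0805 -0.0064] rot [ 0.0353 -0.0386 -0.4449]
```

Call:
arm_command(
  commands=[
    [46, [0.0485, 0.0805, -0.006], [0.035, -0.039, -0.445]],
    [46, [0.0485, 0.0805, -0.006], [0.035, -0.039, -0.445]],
    [46, [0.0485, 0.0805, -0.006], [0.035, -0.039, -0.445]],
    [46, [0.0485, 0.0805, -0.006], [0.035, -0.039, -0.445]],
    [46, [0.0485, 0.0805, -0.006], [0.035, -0.039, -0.445]],
    [46, [0.0485, 0.0805, -0.006], [0.035, -0.039, -0.445]],
    [46, [0.0485, 0.0805, -0.006], [0.035, -0.039, -0.445]],
    [46, [0.0485, 0.0805, -0.006], [0.035, -0.039, -0.445]],
    [46, [0.0485, 0.0805, -0.006], [0.035, -0.039, -0.445]],
    [46, [0.0485, 0.0805, -0.006], [0.035, -0.039, -0.445]],
  ],
)

```text
time: 26.8
ee_pos: [0.4986, 0.1343, 0.4193]
eef_rot: [0.114, 0.993, 0.001, -0.0]
ft_force: [0.1, 0.7, 0.2]
width: 0.0399
```

```bash
python3 plan.py .498 .138 .325 77.3;python3 -c "
from h import *
snap('scene','pics/scene20.png')
a=cv2.imread('pics/scene20.png');cv2.imwrite('pics/s20.png',cv2.resize(a[80:280,280:480],(600,600),interpolation=cv2.INTER_CUBIC)[:600])"
```

```text
t 26.8 pos [0.4986 0.1343 0.4193] F [0.1 0.7 0.2] w 0.0399 q7 0.93
 axes x [-0.974  0.227  0.001] y [0.227 0.974 0.001] z [-0.     0.001 -1.   ]
 shift [0.0014 0.0033 0.0943] rot [ 0.0012 -0.0007 -0.0077]
```

View pics/s20.png

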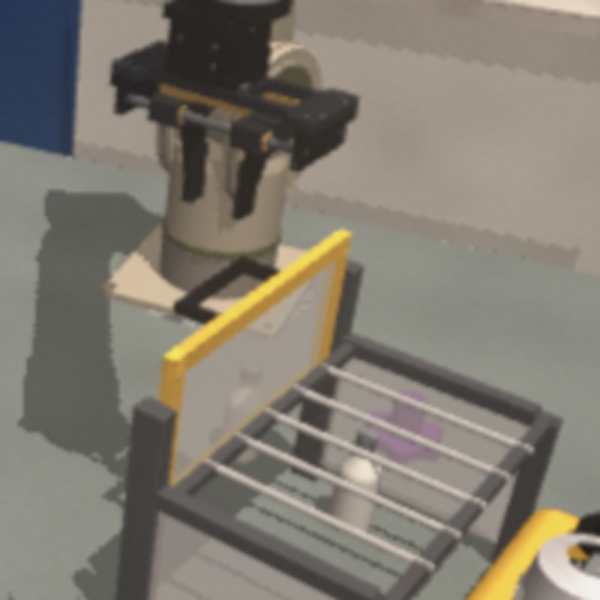

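Call:
arm_command(
  commands=[
    [46, [0.001, 0.004, 0.02], [0, 0, -0.007]],
    [46, [0.001, 0.004, 0.045], [0, 0, -0.007]],
    [46, [0.001, 0.004, 0.068], [0, 0, -0.007]],
    [46, [0.001, 0.004, 0.084], [0, 0, -0.007]],
    [46, [0.001, 0.004, 0.092], [0, 0, -0.007]],
    [46, [0.001, 0.004, 0.094], [0, 0, -0.007]],
    [0, [0.001, 0.004, 0.094], [0, 0, -0.007]],
    [0, [0.001, 0.004, 0.094], [0, 0, -0.007]],
    [0, [0.001, 0.004, 0.094], [0, 0, -0.007]],
    [0, [0.001, 0.004, 0.094], [0, 0, -0.007]],
  ],
  squeeze=30,
)

```text
time: 27.68
ee_pos: [0.4988, 0.1392, 0.3261]
eef_rot: [0.11, 0.994, 0.001, 0.0]
ft_force: [-1.1, 0.3, 0.1]
width: 0.021
```

Call:
arm_command(
  commands=[
    [0, [0, 0, 0], [0, 0, 0]],
    [0, [0, 0, 0], [0, 0, 0]],
    [0, [0, 0, 0], [0, 0, 0]],
    [0, [0, 0, 0], [0, 0, 0]],
    [0, [0, 0, 0.003], [0, 0, 0]],
    [0, [0, 0, 0.01], [0, 0, 0]],
    [0, [0, 0, 0.018], [0, 0, 0]],
    [0, [0, 0, 0.026], [0, 0, 0]],
    [0, [0, 0, 0.034], [0, 0, 0]],
    [0, [0, 0, 0.042], [0, 0, 0]],
  ],
  squeeze=40,
)

```text
time: 28.52
ee_pos: [0.4986, 0.1391, 0.2825]
eef_rot: [0.11, 0.994, 0.001, -0.0]
ft_force: [1.4, -1.4, 4.1]
width: 0.0129
```

```bash
python3 plan.py .498 .138 .202 77.3
```

```text
t 28.52 pos [0.4986 0.1391 0.2825] F [ 1.4 -1.4  4.1] w 0.0129 q7 0.89
 axes x [-0.976  0.219  0.   ] y [0.219 0.976 0.001] z [ 0.     0.001 -1.   ]
 shift [ 0.0004 -0.0013  0.0805] rot [ 0.0015 -0.0003  0.001 ]
```

Sash is moving down (4 N). Continuing.

Call:
arm_command(
  commands=[
    [0, [0, 0, 0.009], [0, 0, 0]],
    [0, [0, 0, 0.018], [0, 0, 0]],
    [0, [0, 0, 0.027], [0, 0, 0]],
    [0, [0, 0, 0.036], [0, 0, 0]],
    [0, [0, 0, 0.045], [0, 0, 0]],
    [0, [0, 0, 0.054], [0, 0, 0]],
    [0, [0, 0, 0.062], [0, 0, 0]],
    [0, [0, 0, 0.068], [0, 0, 0]],
    [0, [0, 0, 0.072], [0, 0, 0]],
    [0, [0, 0, 0.074], [0, 0, 0]],
  ],
)

```text
time: 29.35
ee_pos: [0.4986, 0.1391, 0.2084]
eef_rot: [0.11, 0.994, 0.001, -0.0]
ft_force: [5.6, -2.0, 3.9]
width: 0.0128
```

Call:
arm_command(
  commands=[
    [0, [0, 0, 0.001], [0, 0, 0]],
    [0, [0, 0, 0.002], [0, 0, 0]],
    [0, [0, 0, 0.003], [0, 0, 0]],
    [0, [0, 0, 0.004], [0, 0, 0]],
    [0, [0, 0, 0.005], [0, 0, 0]],
    [0, [0, 0, 0.006], [0, 0, 0]],
    [0, [0, 0, 0.006], [0, 0, 0]],
    [0, [0, 0, 0.006], [0, 0, 0]],
    [0, [0, 0, 0.006], [0, 0, 0]],
    [0, [0, 0, 0.006], [0, 0, 0]],
  ],
)

```text
time: 30.18
ee_pos: [0.4986, 0.1391, 0.2029]
eef_rot: [0.11, 0.994, 0.001, -0.0]
ft_force: [5.5, -0.8, 1.2]
width: 0.0127
```

```bash
python3 plan.py .498 .138 .202 77.3;python3 -c "
from h import *
snap('scene','pics/scene21.png')
a=cv2.imread('pics/scene21.png');cv2.imwrite('pics/s21.png',cv2.resize(a[120:320,300:500],(600,600),interpolation=cv2.INTER_CUBIC)[:600])"
```

```text
t 30.18 pos [0.4986 0.1391 0.2029] F [ 5.5 -0.8  1.2] w 0.0127 q7 0.83
 axes x [-0.976  0.219  0.   ] y [0.219 0.976 0.001] z [ 0.     0.001 -1.   ]
 shift [ 0.0003 -0.0012  0.0009] rot [ 0.0014 -0.0003  0.0009]
```

View pics/s21.png

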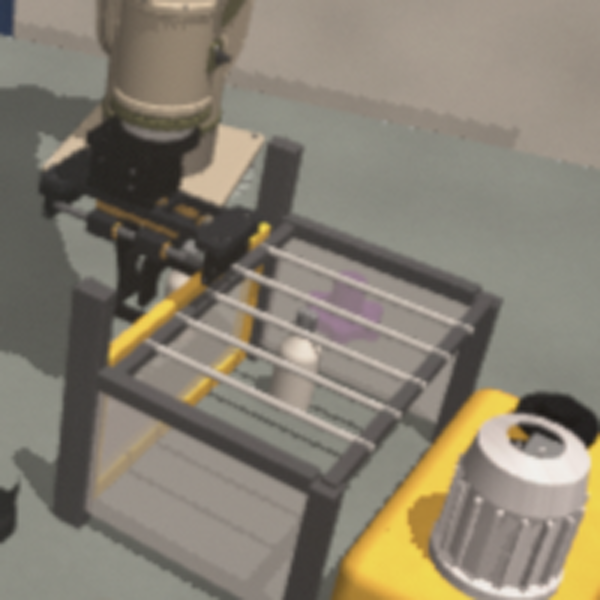

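Call:
arm_command(
  commands=[
    [0, [0, 0, 0.001], [0, 0, 0]],
    [0, [0, 0, 0.002], [0, 0, 0]],
    [0, [0, 0, 0.003], [0, 0, 0]],
    [0, [0, 0, 0.004], [0, 0, 0]],
    [0, [0, 0, 0.005], [0, 0, 0]],
    [0, [0, 0, 0.005], [0, 0, 0]],
    [0, [0, 0, 0.005], [0, 0, 0]],
    [0, [0, 0, 0.005], [0, 0, 0]],
    [0, [0, 0, 0.005], [0, 0, 0]],
    [0, [0, 0, 0.005], [0, 0, 0]],
  ],
)

```text
time: 31.07
ee_pos: [0.4987, 0.1392, 0.2014]
eef_rot: [0.11, 0.994, -0.0, 0.001]
ft_force: [-11.9, -8.1, 40.8]
width: 0.0128
```

Call:
arm_command(
  commands=[
    [0, [0, 0, 0.001], [0, 0, 0]],
    [0, [0, 0, 0.002], [0, 0, 0]],
    [0, [0, 0, 0.003], [0, 0, 0]],
    [0, [0, 0, 0.004], [0, 0, 0]],
    [0, [0, 0, 0.004], [0, 0, 0]],
    [0, [0, 0, 0.004], [0, 0, 0]],
    [0, [0, 0, 0.004], [0, 0, 0]],
    [0, [0, 0, 0.004], [0, 0, 0]],
    [0, [0, 0, 0.004], [0, 0, 0]],
    [0, [0, 0, 0.004], [0, 0, 0]],
  ],
)

```text
time: 31.9
ee_pos: [0.5, 0.139, 0.1989]
eef_rot: [0.111, 0.994, -0.0, 0.002]
ft_force: [-12.2, -11.2, 52.2]
width: 0.0125
```

Call:
arm_command(
  commands=[
    [46, [0, 0, 0], [0, 0, 0]],
    [46, [0, 0, 0], [0, 0, 0]],
    [46, [0, 0, 0], [0, 0, 0]],
    [46, [0, 0, 0], [0, 0, 0]],
    [46, [0, 0, 0], [0, 0, 0]],
    [46, [0, 0, 0], [0, 0, 0]],
    [46, [0, 0, -0.01], [0, 0, 0]],
    [46, [0, 0, -0.03], [0, 0, 0]],
    [46, [0, 0, -0.06], [0, 0, 0]],
    [46, [0, 0, -0.09], [0, 0, 0]],
  ],
)

```text
time: 32.73
ee_pos: [0.4979, 0.1392, 0.2855]
eef_rot: [0.11, 0.994, 0.001, -0.001]
ft_force: [0.9, 0.4, 0.4]
width: 0.0402
```

Call:
arm_command(
  commands=[
    [46, [0, 0, -0.03], [0, 0, 0]],
    [46, [0, -0.02, -0.06], [0, 0, 0]],
    [46, [0, -0.05, -0.08], [0, 0, 0]],
    [46, [0, -0.09, -0.08], [0, 0, 0]],
    [46, [0, -0.13, -0.08], [0, 0, 0]],
    [46, [0, -0.17, -0.08], [0, 0, 0]],
    [46, [0, -0.2, -0.08], [0, 0, 0]],
    [46, [0, -0.22, -0.08], [0, 0, 0]],
    [46, [0, -0.22, -0.08], [0, 0, 0]],
    [46, [0, -0.22, -0.08], [0, 0, 0]],
  ],
)

```text
time: 33.57
ee_pos: [0.4501, -0.0762, 0.3645]
eef_rot: [0.111, 0.994, 0.001, -0.0]
ft_force: [-0.6, 0.9, -0.6]
width: 0.0398
```

```bash
python3 plan.py .498 .138 .202 77.3; python3 hk.py 22; python3 - <<'E'
from h import *
a=cv2.imread('pics/scene22.png');b=cv2.imread('pics/scene0.png')
f=lambda i:cv2.resize(i[160:280,315:395],(400,600),interpolation=cv2.INTER_CUBIC)
cv2.imwrite('pics/cmp.png',np.hstack([f(b),f(a)]))
E
```

```text
t 33.57 pos [ 0.4501 -0.0762  0.3645] F [-0.6  0.9 -0.6] w 0.0398 q7 1.45
 axes x [-0.975  0.221  0.   ] y [0.221 0.975 0.001] z [-0.     0.001 -1.   ]
 shift [0.0005 0.2193 0.1628] rot [ 0.0014 -0.0003 -0.0009]
```

View pics/cmp.png

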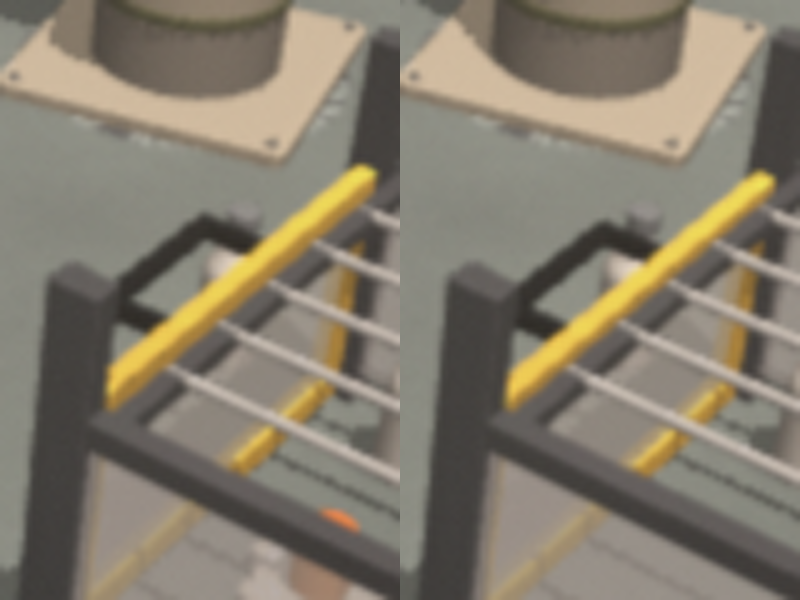

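View pics/scene22.png

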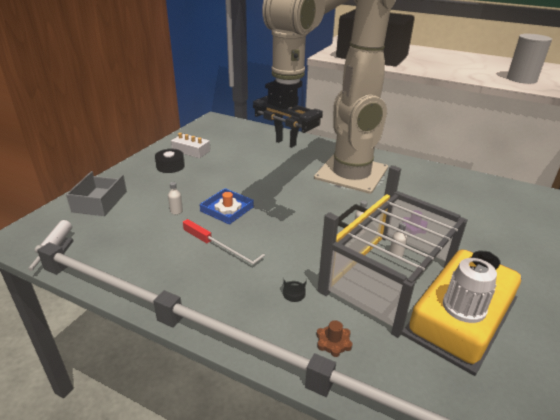

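View pics/top22.png

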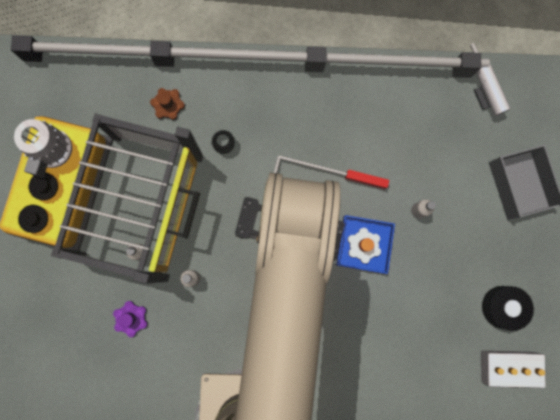

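```bash
python3 - <<'E'
from h import *
a=cv2.imread('pics/scene22.png').astype(int);b=cv2.imread('pics/scene0.png').astype(int)
t0=cv2.imread('pics/top0.png').astype(np.float32);t1=cv2.imread('pics/top22.png').astype(np.float32)
for n,(u,v,w) in {"near":(191,279,10),"in":(132,252,8),"side":(425,208,12),"coup":(223,142,14)}.items():
    g=lambda i:np.ascontiguousarray(i[v-w:v+w,u-w:u+w].mean(2))
    print(n,cv2.phaseCorrelate(g(t0),g(t1)))
print(close_job())
E
```

```text
near ((-0.061305858920473355, -0.059903468558689), 1.0465073275566101)
in ((-0.039099571338265804, 0.04070675781723043), 0.9864530973427463)
side ((0.007947847450328283, 0.10741009417537128), 1.060304568045669)
coup ((0.010065779607625558, 0.05549802577483476), 0.9488081857893202)
the job is handed in; nothing more can be done
None
```

I finished the whole job and handed it in at about 34 s of the 72 s allowed; `close_job` gives no verdict.

I raised the guard by its handle to about 0.12 m and hooked the wheel's hub from behind. I dragged the wheel to about 120 mm in front of the sash plane before the gripper touched it. Then I set it flat in the tray, with the hook already back on the table where it first lay. Last, I pushed the guard down to its stop.

**Last checks**
- **Wheel and hook:** the pictures show the wheel flat and well inside the tray walls. The hook lies flat on the table, outside the guard.
- **Bottles and coupling:** between the first and last top views, all three bottles and the coupling shifted by about 0.1 px or less, so none has moved measurably.
- **Guard:** it met a hard stop and now sits about 1 px (roughly 4 mm) lower than at the start. My camera fit had put the starting height at about 0. I trust the hard stop over the fit, which was biased by a few mm.
- **Force:** the wrist force reached about 41 N and then 52 N while I pressed the guard against its stop. That is under the 120 N wrist limit. It is above 40 N, but it went through the fingers gripping the handle, and I saw no contact by the gripper's body.

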